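# Demagnetise the thread gauges

## Robot

A 7-joint arm with a two-finger parallel gripper is mounted at the origin on the work surface. World frame = base frame: x ahead of the robot, y to its left, z up, the work surface at z = 0. Lengths are in m, angles in degrees, forces in N, time in s.
With the tool pointing down it reaches from about 0.425 to 0.825 m from the base axis. Payload 3.6 kg.
Tool frame: the origin (TCP) lies between the finger pads; the fingertips stand tips_ahead ahead of it and the grasp point (between the pads) lies 6 mm ahead of it (tips_ahead is the distance from the TCP to the fingertips, in m); z points along the fingers, y is the direction in which the jaws open and shut (so a half turn about z gives the same grasp; the last joint's range is limited). The gripper opens to 85 mm and grips with 20 to 120 N. Pads are 22 mm wide; open, the fingers measure 114 mm over their backs; the gripper's body (76 mm by 85 mm) begins 54 mm behind the grasp point. The pads swing forward as they close: fully open they stand 13 mm farther back than shut.
Start: joints at [-70.617, 35.231, -0.722, 81.555, 0.464, 63.22, -2.315], TCP at [0.232, 0.607, 0.256] pointing down, gripper open.
Joint ranges: [-178.69, 178.69], [-17.37, 117.87], [-77.05, 75.6], [15.02, 138.74], [-78.02, 258.01], [0.78, 113.62], [-162.83, 162.83]. Speed limits (degrees/s): [159.86, 159.86, 180, 180, 180, 180, 180].

## Interface

Orientations are given as [roll, pitch, yaw] about the fixed x, y, z axes, in that order (R = Rz(yaw) Ry(pitch) Rx(roll)).
In Python, from workcell import get_obs, camera, hand_in, tips_ahead gives the robot as it stands. The module is installed in compiled form; this text tells all that it offers.
- The arm moves only by the shell command python3 -m pendant 'ROWS' [FORCE]. ROWS is JSON, a list of rows, each a list of 7 numbers: the shift along the tool's x, y, z normalised to -1 to 1, where 1 is 0.1 m, then the turn, a rotation vector about the tool's x, y, z normalised to -1 to 1, where 1 is 180 degrees, then the opening, from 0 (shut) to 1 (fully open). A call has 1 to 10 rows; each row is the pose to reach, as a shift and turn from the pose commanded when the call began, along the tool's axes at that moment, turning the shorter way round; what a row does not reach only later rows make up. A row lasts 1/12 s, in which the tool goes at most 41.7 mm and 7.16 degrees, less where a joint would pass 70% of its speed; a pose out of reach is approached as far as the arm can. A call with a number of a shift or a turn outside -1 to 1 is refused whole. A call with a gripper value outside its range is refused whole. The fingers move at their own pace and stop on an object; FORCE is the grip in N (left out, the last holds). Time passes only in rows, so rows that repeat a pose let the fingers close. It gives the time, the measured TCP pose, the force and the opening at its end, in the units of the state.
- get_obs(): the state, without advancing time (a new reading comes with each control period).
- camera(name): name is "side" or "top"; returns a dict with "pixels" (400x640x3 uint8, blue, green, red), "fov_y" (degrees; the focal length in pixels is half the picture's height over the tangent of half this angle, whatever the lens; pixels are square), "cx", "cy" (the principal point, pixels), "rvec" (rotation vector, rad) and "tvec" (3), from world to camera coordinates, as OpenCV has them. Camera axes: x right, y down, z forward; pixel columns grow to the right and rows downward; lengths in m; the calibration is good to about 2 mm. A picture is of the moment at which its call begins. There is no depth.
- hand_in(): hands the job in, once; it reports no verdict.
The state is a dict: "t": time; "q": joint angles; "dq": joint speeds; "effort": joint torques, N m; "position": TCP position; "tcp_rot": TCP orientation; "force": force on the tool from outside, world axes, zero at the start; "ft_torque": the same for the moment, N m; "opening": finger opening in m.
Only numpy, scipy, OpenCV 4.12 (cv2) and the standard library are available. Lean on these libraries where they do the work, as an engineer would, in place of code of your own. Each camera call takes 0.05 s, during which the arm holds its last target.

## Task

Demagnetise the thread gauges: lift every gauge that is in the grey rack straight up out of its pocket by its coloured handle, stand them all flat on the black pad of the blue demagnetiser, and only then flip the black toggle on the control box over to ON (towards the green dot) until it snaps. With all the gauges still standing on the pad, leave it on for at least three seconds, then flip it back to OFF (towards the white dot) and after that move all the gauges, standing flat and upright, into the green-lined steel tray and let go. Do not disturb the gauge dial, the brass nut or the micrometer anvil.

Things in the scene. Friction and masses are not known exactly. Their poses are not given: they have to be found in the camera images.
- gauge_blue: steel thread plug gauge with a blue handle. Stepped round plug: 32 mm diameter from 0 to 9 mm above the origin, 42 mm diameter from 9 to 14 mm; on top a round upright handle, 24 mm diameter, from 14 to 52 mm, the only part that can be gripped while the gauge stands in its pocket. About 0.13 kg, heavy at the foot, rights itself when tipped. Origin: centre of the underside; z along the handle. May be absent.
- gauge_yellow: steel thread plug gauge with a yellow handle. Stepped round plug: 32 mm diameter from 0 to 9 mm above the origin, 42 mm diameter from 9 to 14 mm; on top a round upright handle, 24 mm diameter, from 14 to 52 mm, the only part that can be gripped while the gauge stands in its pocket. About 0.13 kg, heavy at the foot, rights itself when tipped. Origin: centre of the underside; z along the handle. May be absent.
- gauge_red: steel thread plug gauge with a red handle. Stepped round plug: 32 mm diameter from 0 to 9 mm above the origin, 42 mm diameter from 9 to 14 mm; on top a round upright handle, 24 mm diameter, from 14 to 52 mm, the only part that can be gripped while the gauge stands in its pocket. About 0.13 kg, heavy at the foot, rights itself when tipped. Origin: centre of the underside; z along the handle. May be absent.
- gauge_white: steel thread plug gauge with a white handle. Stepped round plug: 32 mm diameter from 0 to 9 mm above the origin, 42 mm diameter from 9 to 14 mm; on top a round upright handle, 24 mm diameter, from 14 to 52 mm, the only part that can be gripped while the gauge stands in its pocket. About 0.13 kg, heavy at the foot, rights itself when tipped. Origin: centre of the underside; z along the handle. May be absent.
- rack: fixed grey plastic rack, 150 x 150 x 22 mm, with 2 x 2 round pockets of 46 mm diameter and 14 mm depth, centred at x, y = +-31 mm in its frame; pocket floors 8 mm above the origin (so a gauge's 42 mm step is flush with the rack's top). Origin: centre of the underside; x, y along its sides, z up.
- demag: fixed blue demagnetiser block, 150 x 150 mm, with a flat black pad 138 x 138 mm, 20 mm above the origin, inside a rim 6 mm thick that stands 8 mm above the pad. Origin: centre of the underside; x, y along its sides, z up.
- tray: fixed steel outgoing tray with green liner, outside 150 x 150 mm and 16 mm high, walls 5 mm, inner floor 140 x 140 mm, 4 mm above the origin. Origin: centre of the underside; x, y along its sides, z up.
- control_box: fixed grey control box, 90 x 90 x 55 mm, turned at various yaw. Origin: centre of the underside; z up. On its top, the green dot (ON) lies 34 mm from the centre towards its +x, the white dot (OFF) 34 mm towards its -x; the toggle's pivot is in the centre of the top, 55 mm above the origin, and its axis runs along the box's y.
- toggle (a joint): toggle lever angle in rad: 0 = OFF, leaning 0.4 rad towards the box's -x (white dot); 0.8 = ON, leaning 0.4 rad towards +x (green dot). A spring holds it at either end with about 0.18 N m (4 to 7 N pushed on the lever); pushed past the upright (0.4) it snaps over by itself and stays.
- toggle_tip (a point): top end of the black toggle lever, 45 mm from the pivot. The lever is 18 mm wide (along the box's y) and 12 mm thick.
- dial: bystander: loose green enamel gauge dial lying face up, 72 mm diameter, 26 mm high; origin: centre of the underside
- nut: bystander: loose brass union nut, hexagon 40 mm across flats, 22 mm high; origin: centre of the underside
- anvil: bystander: loose stainless micrometer anvil, standing, 28 mm diameter foot 12 mm high, then 16 mm diameter to 34 mm; origin: centre of the underside

How it is judged (in metres and radians):
On the way, in this order (a step that is already met when the one before it is completed fails the run):
1. every gauge stands on the demagnetiser pad, released, with the toggle still OFF (x of gauge_blue in the frame of demag between -0.065 and 0.065 m and y of gauge_blue in the frame of demag between -0.065 and 0.065 m and z of gauge_blue in the frame of demag between 0.016 and 0.025 m and angle between each of gauge_blue, gauge_yellow, gauge_red, gauge_white's own z axis and vertical below 0.15 rad and x of gauge_yellow in the frame of demag between -0.065 and 0.065 m and y of gauge_yellow in the frame of demag between -0.065 and 0.065 m and z of gauge_yellow in the frame of demag between 0.016 and 0.025 m and x of gauge_red in the frame of demag between -0.065 and 0.065 m and y of gauge_red in the frame of demag between -0.065 and 0.065 m and z of gauge_red in the frame of demag between 0.016 and 0.025 m and x of gauge_white in the frame of demag between -0.065 and 0.065 m and y of gauge_white in the frame of demag between -0.065 and 0.065 m and z of gauge_white in the frame of demag between 0.016 and 0.025 m and contact force between the fingers and gauge_blue below 0.1 N and contact force between the fingers and gauge_yellow below 0.1 N and contact force between the fingers and gauge_red below 0.1 N and contact force between the fingers and gauge_white below 0.1 N and value of joint toggle below 0.1 rad), for 0.2 s.
2. the toggle is ON for two seconds with every gauge standing on the pad (x of gauge_blue in the frame of demag between -0.065 and 0.065 m and y of gauge_blue in the frame of demag between -0.065 and 0.065 m and z of gauge_blue in the frame of demag between 0.016 and 0.025 m and angle between each of gauge_blue, gauge_yellow, gauge_red, gauge_white's own z axis and vertical below 0.15 rad and x of gauge_yellow in the frame of demag between -0.065 and 0.065 m and y of gauge_yellow in the frame of demag between -0.065 and 0.065 m and z of gauge_yellow in the frame of demag between 0.016 and 0.025 m and x of gauge_red in the frame of demag between -0.065 and 0.065 m and y of gauge_red in the frame of demag between -0.065 and 0.065 m and z of gauge_red in the frame of demag between 0.016 and 0.025 m and x of gauge_white in the frame of demag between -0.065 and 0.065 m and y of gauge_white in the frame of demag between -0.065 and 0.065 m and z of gauge_white in the frame of demag between 0.016 and 0.025 m and value of joint toggle above 0.7 rad), for 2 s.
3. the toggle is back at OFF with every gauge still on the pad (x of gauge_blue in the frame of demag between -0.065 and 0.065 m and y of gauge_blue in the frame of demag between -0.065 and 0.065 m and z of gauge_blue in the frame of demag between 0.016 and 0.025 m and angle between each of gauge_blue, gauge_yellow, gauge_red, gauge_white's own z axis and vertical below 0.15 rad and x of gauge_yellow in the frame of demag between -0.065 and 0.065 m and y of gauge_yellow in the frame of demag between -0.065 and 0.065 m and z of gauge_yellow in the frame of demag between 0.016 and 0.025 m and x of gauge_red in the frame of demag between -0.065 and 0.065 m and y of gauge_red in the frame of demag between -0.065 and 0.065 m and z of gauge_red in the frame of demag between 0.016 and 0.025 m and x of gauge_white in the frame of demag between -0.065 and 0.065 m and y of gauge_white in the frame of demag between -0.065 and 0.065 m and z of gauge_white in the frame of demag between 0.016 and 0.025 m and value of joint toggle below 0.1 rad), for 0.2 s.
At the end, for the whole second after the job is handed in: Every gauge present stands in the outgoing tray (its foot's centre within 65 mm of the tray's centre along both sides, on the floor within 5 mm, tilted less than 0.15 rad), released and at rest, and the toggle is at OFF (below 0.1 rad) (x of gauge_blue in the frame of tray between -0.065 and 0.065 m and y of gauge_blue in the frame of tray between -0.065 and 0.065 m and z of gauge_blue in the frame of tray between 0 and 0.009 m and angle between each of gauge_blue, gauge_yellow, gauge_red, gauge_white's own z axis and vertical below 0.15 rad and x of gauge_yellow in the frame of tray between -0.065 and 0.065 m and y of gauge_yellow in the frame of tray between -0.065 and 0.065 m and z of gauge_yellow in the frame of tray between 0 and 0.009 m and x of gauge_red in the frame of tray between -0.065 and 0.065 m and y of gauge_red in the frame of tray between -0.065 and 0.065 m and z of gauge_red in the frame of tray between 0 and 0.009 m and x of gauge_white in the frame of tray between -0.065 and 0.065 m and y of gauge_white in the frame of tray between -0.065 and 0.065 m and z of gauge_white in the frame of tray between 0 and 0.009 m and contact force between the fingers and gauge_blue below 0.1 N and contact force between the fingers and gauge_yellow below 0.1 N and contact force between the fingers and gauge_red below 0.1 N and contact force between the fingers and gauge_white below 0.1 N and value of joint toggle below 0.1 rad and linear speed of each of gauge_blue, gauge_yellow, gauge_red, gauge_white below 0.02 m/s); the robot touches nothing.
It fails at once if the gauge dial is shifted by more than 30 mm (distance of dial from where it was at the start of the episode above 0.03 m).
It fails at once if the brass nut is shifted by more than 30 mm (distance of nut from where it was at the start of the episode above 0.03 m).
It fails at once if the micrometer anvil is shifted by more than 30 mm (distance of anvil from where it was at the start of the episode above 0.03 m).
Of gauge_blue, gauge_yellow, gauge_red, gauge_white only 3 to 4 are there at a start; the rules pass over those that are not, and their reading is None.
At some moment in a run one of gauge_blue, gauge_yellow, gauge_red, gauge_white may be knocked a few centimetres aside while the robot is not near it.
Once in a run the grip may slacken for a moment while it holds something.
It also fails if it takes over 210 s, if anything falls off the work surface, if the arm or the gripper's body presses on something with over 40 N, if the wrist force passes 120 N, or if a joint passes its speed limit or range.

## Working session

There is one attempt and no reset: what is moved stays moved. The work goes in short steps, Python scripts to look and compute and a shell command to move; the robot and the scene stay as the last step left them, time stands still between calls to the robot, and variables do not carry over. Pictures are saved under pics/ and viewed, and the job is handed in when it is done.

```bash
mkdir -p pics; cat > h.py <<'E'
import numpy as np, cv2
from workcell import get_obs, camera, hand_in, tips_ahead
def snap(n,fn=None):
    c=camera(n)
    if fn: cv2.imwrite('pics/'+fn,c['pixels'])
    return c
def cal(c):
    im=c['pixels'];h=im.shape[0]
    f=h/2/np.tan(np.radians(c['fov_y'])/2)
    K=np.array([[f,0,c['cx']],[0,f,c['cy']],[0,0,1]])
    R=cv2.Rodrigues(np.array(c['rvec'],float))[0];t=np.array(c['tvec'],float).ravel()
    return K,R,t
def ray(c,u,v,z):
    K,R,t=cal(c);o=-R.T@t
    d=R.T@np.linalg.inv(K)@np.array([u,v,1.])
    return o+d*(z-o[2])/d[2]
def proj(c,p):
    K,R,t=cal(c);q=K@(R@np.array(p,float)+t);return q[:2]/q[2]
E
python3 - <<'E'
from h import *
for n in('top','side'):
    c=snap(n,n+'0.png');K,R,t=cal(c);print(n,K[0,0],c['cx'],c['cy'],-R.T@t, R[2])
print(get_obs(),tips_ahead)
try: print(tips_ahead())
except Exception as e: print(e)
E
```

```text
top 397.55717134468676 314.2700328808166 204.18734785847727 [ 0.36569076 -0.00181887  0.96679344] [ 0.24730159 -0.01707496 -0.96878809]
side 423.7850837402155 332.36139877235485 198.1691242050507 [0.5045344  0.78662717 0.70917991] [ 0.04896779 -0.79373068 -0.60629511]
{'t': 0.1, 'q': array([-70.61565749,  35.28489233,  -0.72528355,  81.63224207,
         0.46452657,  63.22076057,  -2.31402154]), 'dq': array([ 0.04359956, -0.09516362, -0.03495133, -0.24104418, -0.02078934,
        0.04903971,  0.06974005]), 'effort': array([ 1.58263309e-03, -4.70383716e+01,  2.60491949e-01, -1.71569681e+01,
        1.01341130e-02,  5.89195144e-03, -1.35745250e-06]), 'position': array([0.23165039, 0.60663863, 0.25523982]), 'tcp_rot': array([-1.79864966e+02,  7.16289008e-04,  1.59103969e+02]), 'force': array([ 0.89204549, -1.41794767,  0.72114038]), 'ft_torque': array([ 0.02326769, -0.01708591, -0.00306294]), 'opening': 0.0854920081175934} 0.025
'float' object is not callable
```

View pics/top0.png

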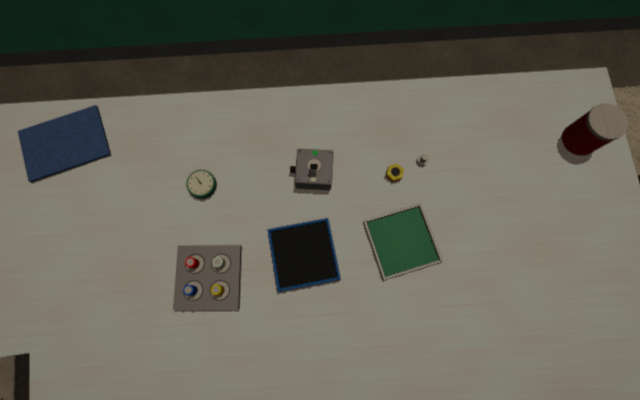

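View pics/side0.png

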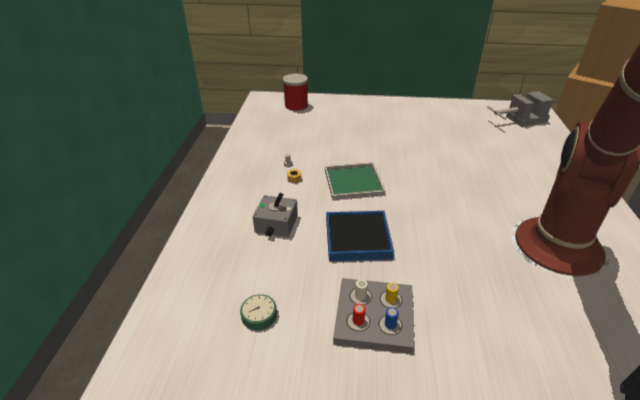

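The top view shows all four gauges: red (193,264), white (221,264), blue (192,291) and yellow (219,290). The demag pad is near (304,255), the tray (402,241), the control box (314,169), the nut (395,172), the anvil (422,160) and the dial (201,184).

```bash
python3 - <<'E'
from h import *
c=snap('top');im=c['pixels']
d=snap('side')
a=cv2.resize(im[130:325,160:450],None,fx=2.7,fy=2.7,interpolation=cv2.INTER_CUBIC);a=np.clip(a.astype(float)*1.8,0,255)
cv2.imwrite('pics/top1.png',a)
a=cv2.resize(d['pixels'][140:360,230:425],None,fx=2.7,fy=2.7,interpolation=cv2.INTER_CUBIC);a=np.clip(a.astype(float)*1.5,0,255)
cv2.imwrite('pics/side1.png',a)
E
```

```text
[ WARN:0@1.788] global loadsave.cpp:1063 imwrite_ Unsupported depth image for selected encoder is fallbacked to CV_8U.
```

View pics/top1.png

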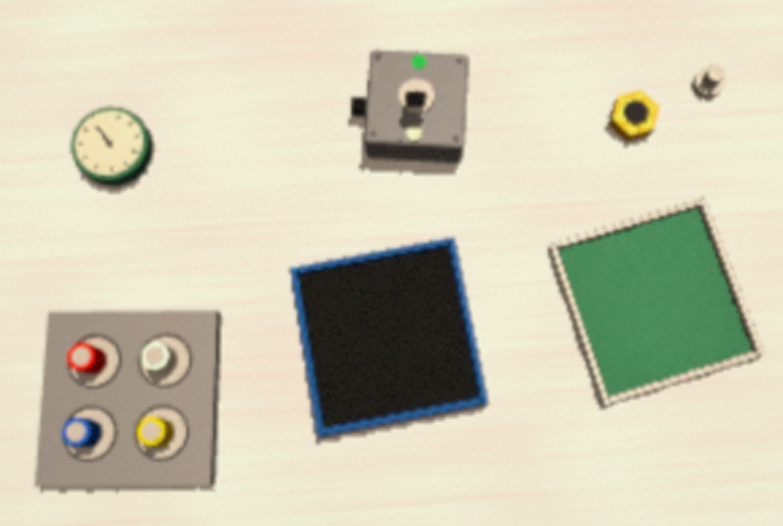

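View pics/side1.png

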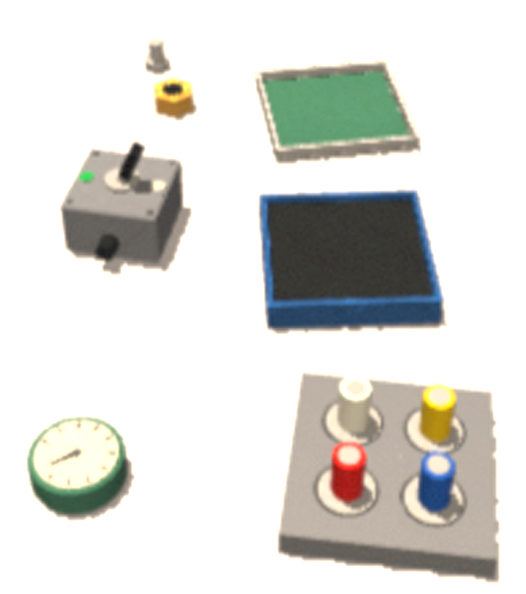

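The crops put the features at these pixels (2.7x): rack top-face corners (50,312), (220,312), (213,488), (38,487), and all four handles upright. The green dot is at (419,62) and the white dot at (413,133). I'll convert these to positions and check the sizes.

```bash
python3 - <<'E'
from h import *
c=snap('top')
def P(u,v,z): return ray(c,160+(u-0.85)/2.7,130+(v-.85)/2.7,z)[:2]
def quad(n,pts,z):
    p=np.array([P(*q,z) for q in pts]);
    print(n,'c',p.mean(0).round(4),'sides',[round(np.linalg.norm(p[i]-p[(i+1)%4]),4) for i in range(4)],
      'yaw of edges',[round(np.degrees(np.arctan2(*(p[(i+1)%4]-p[i])[::-1])),1) for i in range(4)])
quad('rack',[(50,312),(220,312),(213,488),(38,487)],.022)
quad('demag',[(291,268),(454,238),(488,402),(318,438)],.028)
quad('tray',[(549,246),(703,201),(761,354),(603,407)],.016)
quad('box',[(372,51),(468,56),(464,146),(367,141)],.055)
for n,q,z in [('green',(419,62),.055),('white',(413,133),.055),('pivotplate',(416,96),.055),('tip',(415,97),.096),
 ('red',(80,357),.06),('whiteg',(153,358),.06),('blue',(75,433),.06),('yellow',(150,432),.06),('dial',(112,143),.026),('nut',(636,112),.022),('anvil',(713,74),.034)]:
    print(n,P(*q,z).round(4))
# handles by mask
im=c['pixels'];hsv=cv2.cvtColor(im,cv2.COLOR_BGR2HSV)
d=snap('side')
print(get_obs()['t'])
E
```

```text
rack c [0.4477 0.2419] sides [np.float64(0.1504), np.float64(0.1505), np.float64(0.1489), np.float64(0.1497)] yaw of edges [np.float64(-93.9), np.float64(176.5), np.float64(85.8), np.float64(-2.9)]
demag c [0.4866 0.0156] sides [np.float64(0.1476), np.float64(0.1473), np.float64(0.1489), np.float64(0.1501)] yaw of edges [np.float64(-83.2), np.float64(-172.9), np.float64(97.9), np.float64(6.7)]
tray c [ 0.5029 -0.2233] sides [np.float64(0.1482), np.float64(0.1455), np.float64(0.1487), np.float64(0.1495)] yaw of edges [np.float64(-77.4), np.float64(-167.1), np.float64(104.2), np.float64(12.7)]
box c [ 0.6939 -0.0247] sides [np.float64(0.0874), np.float64(0.0856), np.float64(0.0864), np.float64(0.0858)] yaw of edges [np.float64(-97.0), np.float64(173.1), np.float64(83.1), np.float64(-6.2)]
green [ 0.7283 -0.0281]
white [ 0.6613 -0.0182]
pivotplate [ 0.6959 -0.0232]
tip [ 0.6802 -0.0213]
red [0.4813 0.2743]
whiteg [0.4763 0.2131]
blue [0.4189 0.2777]
yellow [0.4155 0.2159]
dial [0.6796 0.2574]
nut [ 0.6785 -0.2267]
anvil [ 0.7066 -0.2993]
0.3
```

All sizes check out to about 2 mm (the rack measures 150 mm), and the handles match the pocket grid. I'll turn the tool to yaw 180 so its axes line up with the world, and shut it once in the air to see how far the tips reach.

```bash
python3 -m pendant '[[0,0,0,0,0,-0.116,0],[0,0,0,0,0,-0.116,0],[0,0,0,0,0,-0.116,0],[0,0,0,0,0,-0.116,0],[0,0,0,0,0,-0.116,0],[0,0,0,0,0,-0.116,0],[0,0,0,0,0,-0.116,0],[0,0,0,0,0,-0.116,0]]' 60
python3 -c "
from h import *
print(tips_ahead,get_obs()['position'],get_obs()['tcp_rot'])"
python3 -m pendant '[[0,0,0,0,0,0,0.28],[0,0,0,0,0,0,0.28],[0,0,0,0,0,0,0.28],[0,0,0,0,0,0,0.28],[0,0,0,0,0,0,0.28],[0,0,0,0,0,0,0.28]]'
python3 -c "
from h import *
print(tips_ahead,get_obs()['opening'])"
python3 -m pendant '[[0,0,0,0,0,0,0.55],[0,0,0,0,0,0,0.55],[0,0,0,0,0,0,0.55],[0,0,0,0,0,0,0.55],[0,0,0,0,0,0,0.55]]'
python3 -c "
from h import *
print(tips_ahead,get_obs()['opening'])"
```

```text
t: 0.97
position: [0.2318, 0.6072, 0.2563]
tcp_rot: [-180.0, 0.0, 179.9]
force: [-0.5, -0.8, -0.1]
opening: -0.0002
0.025 [0.2317579  0.60724187 0.25627946] [-1.79993983e+02  4.72374478e-03  1.79925985e+02]
t: 1.47
position: [0.2319, 0.6072, 0.2563]
tcp_rot: [-180.0, -0.0, 180.0]
force: [0.3, 0.5, 0.6]
opening: 0.024
0.025 0.024006465153453935
t: 1.88
position: [0.2319, 0.6072, 0.2563]
tcp_rot: [-180.0, -0.0, 180.0]
force: [-0.5, -0.2, -0.7]
opening: 0.0469
0.025 0.046890597097788415
```

```bash

python3 -m pendant '[[-0.23,-0.49,0,0,0,0,0.55],[-0.46,-0.98,0,0,0,0,0.55],[-0.46,-0.98,0,0,0,0,0.55]]' >/dev/null
python3 -m pendant '[[-0.23,-0.49,0,0,0,0,0.55],[-0.46,-0.98,0,0,0,0,0.55],[-0.46,-0.98,0,0,0,0,0.55]]' >/dev/null
python3 -m pendant '[[-0.23,-0.49,0,0,0,0,0.55],[-0.46,-0.98,0,0,0,0,0.55],[-0.46,-0.98,0,0,0,0,0.55]]' >/dev/null
python3 -m pendant '[[-0.23,-0.49,0.4,0,0,0,0.55],[-0.46,-0.98,0.8,0,0,0,0.55],[-0.46,-0.98,1,0,0,0,0.55],[-0.46,-0.98,1,0,0,0,0.55]]'
python3 -c "
from h import *
snap('top','t2.png');snap('side','s2.png')
print(get_obs()['position'])"
```

```text
t: 2.97
position: [0.4163, 0.2108, 0.1544]
tcp_rot: [-179.8, -0.1, 179.7]
force: [-0.7, -0.5, 0.2]
opening: 0.047
[0.41537768 0.21077603 0.1538374 ]
```

View pics/s2.png

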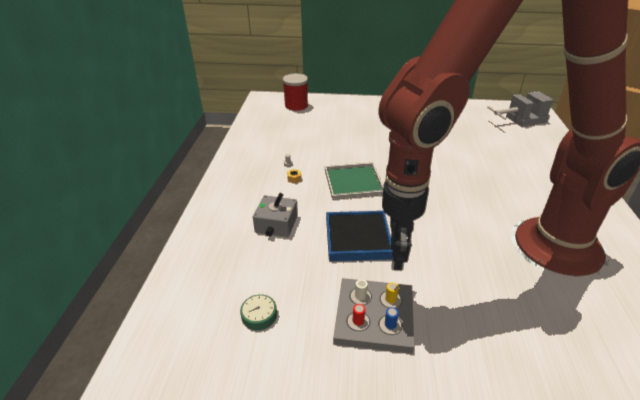

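```bash
python3 - <<'E'
from h import *
d=camera('side')
for z in(.14,.129,.118): print(proj(d,(.4154,.2108+.03,z)),proj(d,(.4154,.2108-.03,z)))
for n,p in dict(red=(.481,.2727),white=(.4767,.2112),blue=(.419,.2762),yellow=(.4153,.2145)).items(): print(n,proj(d,(*p,.06)))
cv2.imwrite('pics/s3.png',cv2.resize(d['pixels'][180:360,320:440],None,fx=4,fy=3.3))
E
```

```text
[398.63465178 267.78520247] [396.9267006  245.04605415]
[398.01063012 271.93894307] [396.35231202 249.14405844]
[397.39718061 276.0223111 ] [395.78709965 253.1765946 ]
red [360.2239354  307.66173502]
white [362.88647207 282.9462139 ]
blue [393.2876024  311.22750942]
yellow [393.75491984 286.04072761]
```

View pics/s3.png

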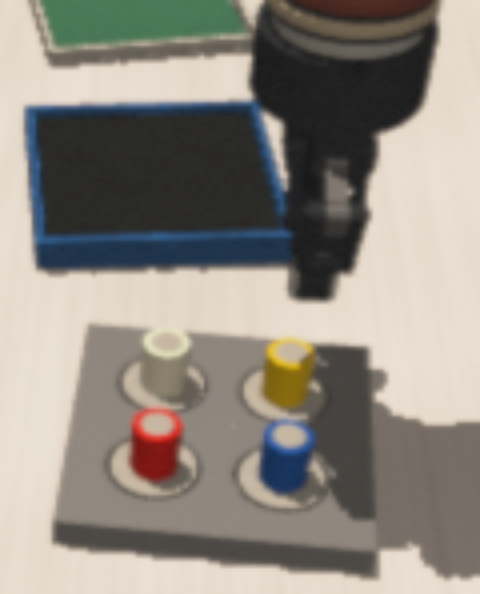

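Tips and handles reproject within about 1 px, so the estimates hold. Descending on yellow.

```bash

python3 -m pendant '[[0,0.04,0.25,0,0,0,0.55],[0,0.04,0.5,0,0,0,0.55],[0,0.04,0.75,0,0,0,0.55],[0,0.04,0.9,0,0,0,0.55],[0,0.04,0.98,0,0,0,0.55],[0,0.04,0.98,0,0,0,0.55]]'
python3 -m pendant '[[0,0,0,0,0,0,0.1],[0,0,0,0,0,0,0.1],[0,0,0,0,0,0,0.1],[0,0,0,0,0,0,0.1],[0,0,0,0,0,0,0.1],[0,0,0,0,0,0,0.1]]' 60
python3 -m pendant '[[0,0,-0.1,0,0,0,0.1],[0,0,-0.25,0,0,0,0.1],[0,0,-0.5,0,0,0,0.1],[0,0,-0.8,0,0,0,0.1],[0,0,-0.8,0,0,0,0.1]]'
python3 -c "
from h import *
snap('side','s4.png')
o=get_obs();print(o['position'],o['opening'],o['force'])"
```

```text
t: 3.62
position: [0.4153, 0.2209, 0.058]
tcp_rot: [180.0, -0.0, -179.9]
force: [-0.3, -0.9, 1.3]
opening: 0.047
t: 4.12
position: [0.4163, 0.2182, 0.0598]
tcp_rot: [-180.0, 0.1, 179.9]
force: [0.3, -3.6, 6.4]
opening: 0.0221
t: 4.53
position: [0.4186, 0.2216, 0.1438]
tcp_rot: [179.6, 0.6, -180.0]
force: [0.4, 1.3, -0.5]
opening: 0.022
[0.41769482 0.22102543 0.14185537] 0.022535458292851435 [-0.52752046  0.42715605 -1.77767892]
```

View pics/s4.png

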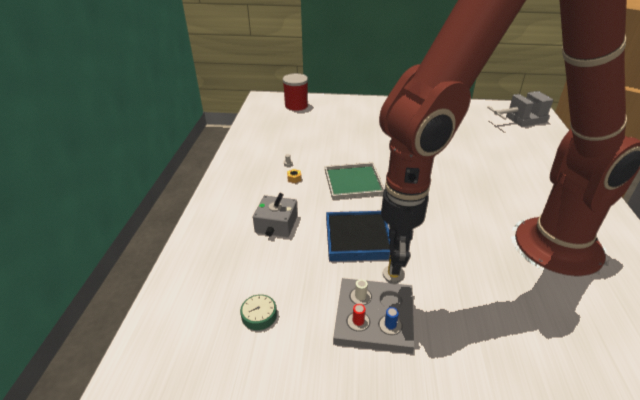

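Yellow is held clear of its pocket at (395,270). Now carrying it to the pad.

```bash

python3 -m pendant '[[-0.03,-0.15,0,0,0,0,0.1],[-0.06,-0.45,0,0,0,0,0.1],[-0.12,-0.8,0,0,0,0,0.1]]' >/dev/null
python3 -m pendant '[[-0.06,-0.4,0,0,0,0,0.1],[-0.12,-0.8,0,0,0,0,0.1]]' >/dev/null
python3 -m pendant '[[-0.06,-0.35,0,0,0,0,0.1],[-0.1,-0.62,0,0,0,0,0.1],[-0.13,-0.77,0,0,0,0,0.1],[-0.13,-0.77,0,0,0,0,0.1],[-0.13,-0.77,0,0,0,0,0.1]]'
python3 -m pendant '[[0,0,0.25,0,0,0,0.1],[0,0,0.45,0,0,0,0.1],[0,0,0.57,0,0,0,0.1],[0,0,0.63,0,0,0,0.1],[0,0,0.63,0,0,0,0.1],[0,0,0.63,0,0,0,0.1]]'
python3 -c "
from h import *
snap('side','s5.png')
o=get_obs();print(o['position'],o['opening'],o['force'])"
```

```text
t: 5.42
position: [0.4524, -0.018, 0.1381]
tcp_rot: [180.0, -0.0, 179.9]
force: [-0.1, 0.3, -0.6]
opening: 0.0223
t: 5.92
position: [0.4527, -0.0165, 0.0754]
tcp_rot: [180.0, -0.0, -179.9]
force: [0.3, 0.4, -1.2]
opening: 0.0217
[ 0.45306476 -0.01686887  0.07582022] 0.02233938453367247 [-0.57838077 -0.39157608 -0.52373777]
```

View pics/s5.png

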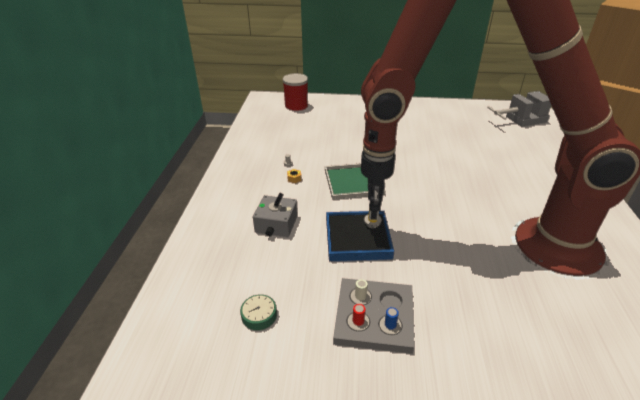

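```bash

python3 -m pendant '[[0,0,0.02,0,0,0,0.1],[0,0,0.035,0,0,0,0.1],[0,0,0.035,0,0,0,0.1],[0,0,0.035,0,0,0,0.1]]'
```

```text
t: 6.3
position: [0.4527, -0.0179, 0.0721]
tcp_rot: [-180.0, 0.0, 180.0]
force: [-0.5, -0.1, -0.6]
opening: 0.0221
```

```bash

python3 -m pendant '[[0,0,0.01,0,0,0,0.1],[0,0,0.015,0,0,0,0.1],[0,0,0.015,0,0,0,0.1]]'
python3 -m pendant '[[0,0,0,0,0,0,0.55],[0,0,0,0,0,0,0.55],[0,0,0,0,0,0,0.55],[0,0,0,0,0,0,0.55]]'
python3 -m pendant '[[0,0,-0.2,0,0,0,0.55],[0,0,-0.5,0,0,0,0.55],[0,0,-0.8,0,0,0,0.55],[0,0,-0.8,0,0,0,0.55]]'
python3 -c "
from h import *
snap('side','s6.png');c=snap('top','t6.png')"
```

```text
t: 6.55
position: [0.453, -0.018, 0.0717]
tcp_rot: [-180.0, 0.1, 180.0]
force: [-2.2, -0.0, 12.2]
opening: 0.0223
t: 6.88
position: [0.4527, -0.0179, 0.0702]
tcp_rot: [-180.0, -0.0, 180.0]
force: [0.7, -1.2, -0.1]
opening: 0.0469
t: 7.22
position: [0.4557, -0.0179, 0.1545]
tcp_rot: [-180.0, 0.6, 180.0]
force: [0.7, 0.4, 0.1]
opening: 0.047
```

View pics/s6.png

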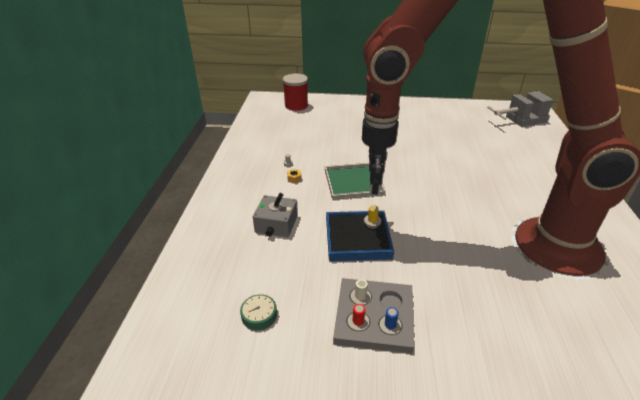

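View pics/t6.png

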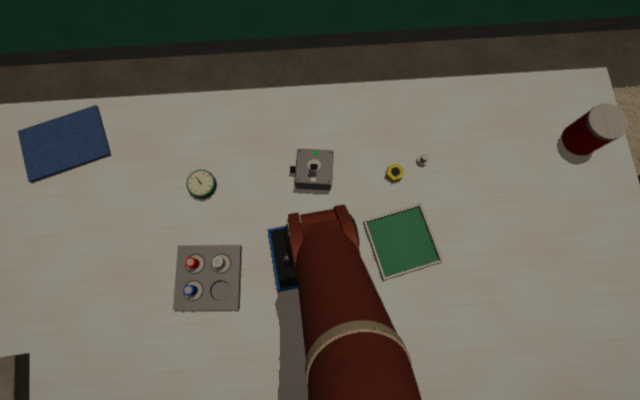

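Yellow stands on the pad at (373,215). Next is white.

```bash

python3 -m pendant '[[-0.04,0.38,0,0,0,0,0.55],[-0.08,0.76,0,0,0,0,0.55]]' >/dev/null
python3 -m pendant '[[-0.04,0.38,0,0,0,0,0.55],[-0.08,0.76,0,0,0,0,0.55]]' >/dev/null
python3 -m pendant '[[-0.04,0.38,0,0,0,0,0.55],[-0.08,0.6,0,0,0,0,0.55],[-0.08,0.77,0,0,0,0,0.55],[-0.08,0.77,0,0,0,0,0.55],[-0.08,0.77,0,0,0,0,0.55]]'
python3 -m pendant '[[0,0,0.3,0,0,0,0.55],[0,0,0.55,0,0,0,0.55],[0,0,0.75,0,0,0,0.55],[0,0,0.9,0,0,0,0.55],[0,0,0.9,0,0,0,0.55],[0,0,0.9,0,0,0,0.55]]'
python3 -m pendant '[[0,0,0,0,0,0,0.1],[0,0,0,0,0,0,0.1],[0,0,0,0,0,0,0.1],[0,0,0,0,0,0,0.1],[0,0,0,0,0,0,0.1]]' 60
python3 -m pendant '[[0,0,-0.1,0,0,0,0.1],[0,0,-0.25,0,0,0,0.1],[0,0,-0.5,0,0,0,0.1],[0,0,-0.8,0,0,0,0.1],[0,0,-0.8,0,0,0,0.1],[0,0,-0.8,0,0,0,0.1]]'
python3 -c "
from h import *
snap('side','s7.png')
o=get_obs();print(o['position'],o['opening'],o['force'])"
```

```text
t: 8.07
position: [0.4755, 0.2113, 0.1486]
tcp_rot: [-179.9, -0.2, -179.9]
force: [-0.0, -0.7, 0.3]
opening: 0.0471
t: 8.57
position: [0.4761, 0.2088, 0.0594]
tcp_rot: [-179.8, -0.2, 179.8]
force: [1.3, 0.3, 0.5]
opening: 0.0469
t: 8.98
position: [0.4775, 0.211, 0.0614]
tcp_rot: [180.0, 0.1, 180.0]
force: [-0.9, -0.6, 5.7]
opening: 0.0221
t: 9.48
position: [0.4774, 0.2118, 0.1422]
tcp_rot: [179.9, 0.2, 180.0]
force: [-0.3, 0.2, -1.5]
opening: 0.0225
[0.47642838 0.2111984  0.14080309] 0.02197118765789863 [-0.60224184 -1.10351793 -1.67745019]
```

View pics/s7.png

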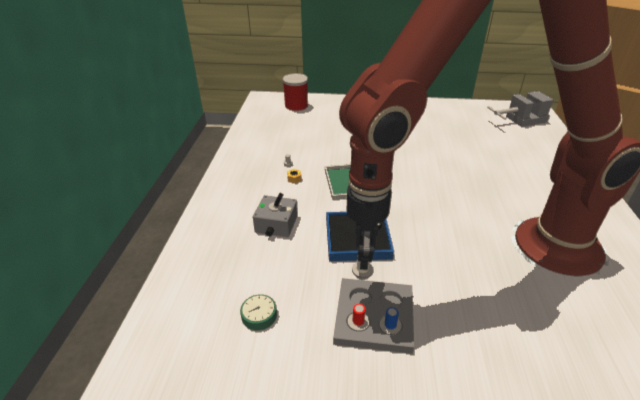

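White is up at (362,270). Carrying it to the pad.

```bash

python3 -m pendant '[[-0.05,-0.15,0,0,0,0,0.1],[-0.1,-0.4,0,0,0,0,0.1],[-0.15,-0.77,0,0,0,0,0.1]]' >/dev/null
python3 -m pendant '[[-0.08,-0.4,0,0,0,0,0.1],[-0.15,-0.77,0,0,0,0,0.1]]' >/dev/null
python3 -m pendant '[[-0.06,-0.35,0,0,0,0,0.1],[-0.1,-0.6,0,0,0,0,0.1],[-0.14,-0.76,0,0,0,0,0.1],[-0.14,-0.76,0,0,0,0,0.1],[-0.14,-0.76,0,0,0,0,0.1]]'
python3 -m pendant '[[0,0,0.25,0,0,0,0.1],[0,0,0.45,0,0,0,0.1],[0,0,0.6,0,0,0,0.1],[0,0,0.65,0,0,0,0.1],[0,0,0.67,0,0,0,0.1],[0,0,0.68,0,0,0,0.1],[0,0,0.68,0,0,0,0.1]]'
```

```text
t: 10.37
position: [0.5196, -0.0197, 0.139]
tcp_rot: [180.0, -0.2, 179.8]
force: [0.8, 0.5, -1.3]
opening: 0.0222
t: 10.95
position: [0.5184, -0.0162, 0.0734]
tcp_rot: [179.9, -0.3, -179.8]
force: [-5.5, 1.0, 10.9]
opening: 0.0221
```

```bash

python3 -m pendant '[[0,0,0,0,0,0,0.55],[0,0,0,0,0,0,0.55],[0,0,0,0,0,0,0.55],[0,0,0,0,0,0,0.55]]'
python3 -m pendant '[[0,0,-0.2,0,0,0,0.55],[0,0,-0.5,0,0,0,0.55],[0,0,-0.8,0,0,0,0.55],[0,0,-0.8,0,0,0,0.55]]'
python3 -c "
from h import *
snap('side','s8.png')"
```

```text
t: 11.28
position: [0.5209, -0.0183, 0.0723]
tcp_rot: [180.0, 0.0, -180.0]
force: [0.0, -0.7, -0.1]
opening: 0.0472
t: 11.62
position: [0.5243, -0.0187, 0.1573]
tcp_rot: [180.0, 0.6, 180.0]
force: [1.3, 0.4, 0.2]
opening: 0.0471
```

View pics/s8.png

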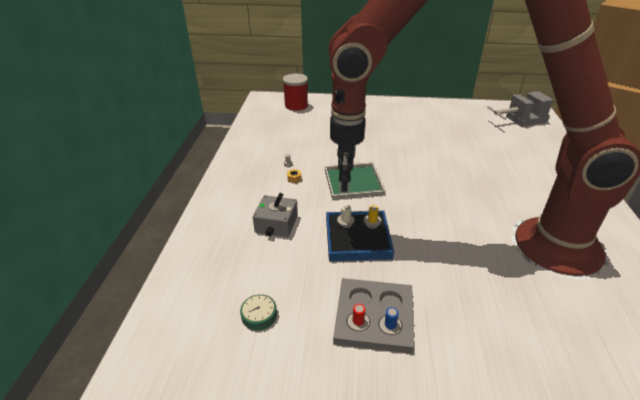

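White (347,213) and yellow (373,214) are both standing. Next is blue.

```bash

python3 -m pendant '[[0.12,0.35,0,0,0,0,0.55],[0.24,0.7,0,0,0,0,0.55],[0.34,0.98,0,0,0,0,0.55]]' >/dev/null
python3 -m pendant '[[0.12,0.35,0,0,0,0,0.55],[0.24,0.7,0,0,0,0,0.55],[0.34,0.98,0,0,0,0,0.55]]' >/dev/null
python3 -m pendant '[[0.12,0.35,0,0,0,0,0.55],[0.24,0.7,0,0,0,0,0.55],[0.34,0.98,0,0,0,0,0.55],[0.34,0.98,0,0,0,0,0.55],[0.34,0.98,0,0,0,0,0.55]]'
python3 -m pendant '[[0,0,0.3,0,0,0,0.55],[0,0,0.55,0,0,0,0.55],[0,0,0.75,0,0,0,0.55],[0,0,0.91,0,0,0,0.55],[0,0,0.91,0,0,0,0.55],[0,0,0.91,0,0,0,0.55]]'
python3 -m pendant '[[0,0,0,0,0,0,0.1],[0,0,0,0,0,0,0.1],[0,0,0,0,0,0,0.1],[0,0,0,0,0,0,0.1],[0,0,0,0,0,0,0.1]]' 60
python3 -m pendant '[[0,0,-0.1,0,0,0,0.1],[0,0,-0.25,0,0,0,0.1],[0,0,-0.5,0,0,0,0.1],[0,0,-0.8,0,0,0,0.1],[0,0,-0.8,0,0,0,0.1],[0,0,-0.8,0,0,0,0.1]]'
python3 -c "
from h import *
snap('side','s9.png')
o=get_obs();print(o['position'],o['opening'],o['force'])"
```

```text
t: 12.58
position: [0.4171, 0.2771, 0.1513]
tcp_rot: [-180.0, -0.1, -179.7]
force: [-0.2, -0.8, -1.1]
opening: 0.0468
t: 13.08
position: [0.4187, 0.2732, 0.0604]
tcp_rot: [-179.8, -0.1, 179.8]
force: [0.2, -0.4, 0.9]
opening: 0.0467
t: 13.5
position: [0.4196, 0.2754, 0.0624]
tcp_rot: [179.9, 0.1, 180.0]
force: [0.8, -0.5, 4.6]
opening: 0.0223
t: 14.0
position: [0.4192, 0.2756, 0.1431]
tcp_rot: [179.9, 0.2, 180.0]
force: [-0.2, -0.1, -1.2]
opening: 0.0224
[0.41839852 0.27494036 0.14180471] 0.022400651651776737 [ 0.50511268 -0.06446046 -2.74493243]
```

View pics/s9.png

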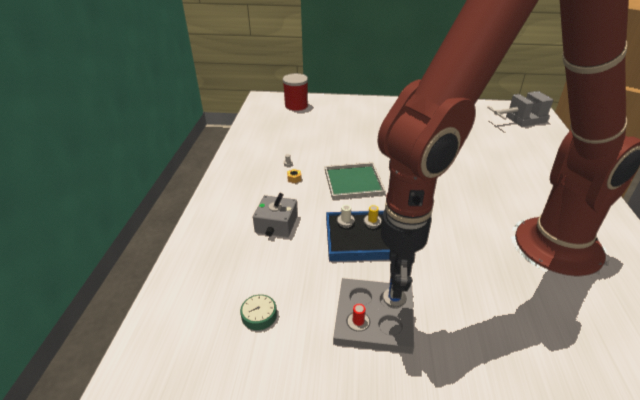

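Blue is up at (396,295). Carrying it to the pad.

```bash

python3 -m pendant '[[-0.03,-0.15,0,0,0,0,0.1],[-0.08,-0.4,0,0,0,0,0.1],[-0.11,-0.75,0,0,0,0,0.1]]' >/dev/null
python3 -m pendant '[[-0.06,-0.38,0,0,0,0,0.1],[-0.11,-0.75,0,0,0,0,0.1]]' >/dev/null
python3 -m pendant '[[-0.06,-0.35,0,0,0,0,0.1],[-0.1,-0.6,0,0,0,0,0.1],[-0.11,-0.75,0,0,0,0,0.1],[-0.11,-0.75,0,0,0,0,0.1],[-0.11,-0.75,0,0,0,0,0.1]]'
python3 -m pendant '[[0,0,0.25,0,0,0,0.1],[0,0,0.45,0,0,0,0.1],[0,0,0.6,0,0,0,0.1],[0,0,0.65,0,0,0,0.1],[0,0,0.67,0,0,0,0.1],[0,0,0.69,0,0,0,0.1],[0,0,0.69,0,0,0,0.1]]'
python3 -c "
from h import *
d=camera('side')
cv2.imwrite('pics/s10.png',cv2.resize(d['pixels'][180:360,320:440],None,fx=3,fy=3))"
```

```text
t: 14.88
position: [0.4507, 0.0495, 0.1403]
tcp_rot: [-180.0, -0.2, 179.9]
force: [-0.7, 0.4, -0.3]
opening: 0.0223
t: 15.47
position: [0.45, 0.0524, 0.0742]
tcp_rot: [180.0, -0.2, -179.8]
force: [-6.0, 0.1, 18.5]
opening: 0.0222
```

View pics/s10.png

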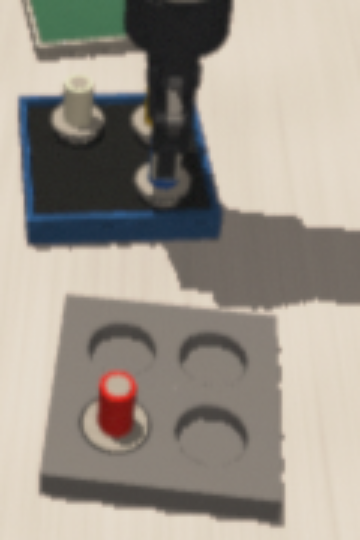

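Blue is on the pad and clear of the others. Releasing it and fetching red.

```bash

python3 -m pendant '[[0,0,-0.01,0,0,0,0.55],[0,0,-0.01,0,0,0,0.55],[0,0,-0.01,0,0,0,0.55],[0,0,-0.01,0,0,0,0.55]]'
python3 -m pendant '[[0,0,-0.2,0,0,0,0.55],[0,0,-0.5,0,0,0,0.55],[0,0,-0.79,0,0,0,0.55],[0,0,-0.79,0,0,0,0.55]]'
python3 -m pendant '[[-0.05,0.37,0,0,0,0,0.55],[-0.1,0.74,0,0,0,0,0.55]]' >/dev/null
python3 -m pendant '[[-0.05,0.37,0,0,0,0,0.55],[-0.1,0.74,0,0,0,0,0.55]]' >/dev/null
python3 -m pendant '[[-0.05,0.37,0,0,0,0,0.55],[-0.09,0.6,0,0,0,0,0.55],[-0.09,0.74,0,0,0,0,0.55],[-0.09,0.74,0,0,0,0,0.55],[-0.09,0.74,0,0,0,0,0.55]]'
python3 -m pendant '[[0,0,0.3,0,0,0,0.55],[0,0,0.55,0,0,0,0.55],[0,0,0.75,0,0,0,0.55],[0,0,0.91,0,0,0,0.55],[0,0,0.91,0,0,0,0.55],[0,0,0.91,0,0,0,0.55]]'
python3 -m pendant '[[0,0,0,0,0,0,0.1],[0,0,0,0,0,0,0.1],[0,0,0,0,0,0,0.1],[0,0,0,0,0,0,0.1],[0,0,0,0,0,0,0.1]]' 60
python3 -m pendant '[[0,0,-0.1,0,0,0,0.1],[0,0,-0.25,0,0,0,0.1],[0,0,-0.5,0,0,0,0.1],[0,0,-0.8,0,0,0,0.1],[0,0,-0.8,0,0,0,0.1],[0,0,-0.8,0,0,0,0.1]]'
python3 -c "
from h import *
snap('side','s11.png')
o=get_obs();print(o['position'],o['opening'],o['force'])"
```

```text
t: 15.85
position: [0.4519, 0.0508, 0.0733]
tcp_rot: [180.0, 0.0, -180.0]
force: [0.6, 0.4, -0.6]
opening: 0.0469
t: 16.18
position: [0.4547, 0.0508, 0.1564]
tcp_rot: [179.9, 0.5, 180.0]
force: [0.6, 0.3, 0.5]
opening: 0.0472
t: 16.93
position: [0.4801, 0.2711, 0.1515]
tcp_rot: [-179.9, -0.1, 180.0]
force: [1.8, -0.5, 0.6]
opening: 0.0472
t: 17.43
position: [0.4807, 0.2691, 0.0608]
tcp_rot: [-179.8, -0.1, 179.8]
force: [-0.8, 1.0, -0.0]
opening: 0.0469
t: 17.85
position: [0.4818, 0.2721, 0.0627]
tcp_rot: [180.0, 0.1, 180.0]
force: [0.3, -1.4, 6.6]
opening: 0.0218
t: 18.35
position: [0.4813, 0.2727, 0.1432]
tcp_rot: [179.9, 0.2, 180.0]
force: [-0.1, -0.1, -2.7]
opening: 0.022
[0.48033951 0.27202312 0.14167149] 0.021921430201183277 [-0.3842443  -0.43927239 -1.13887582]
```

View pics/s11.png

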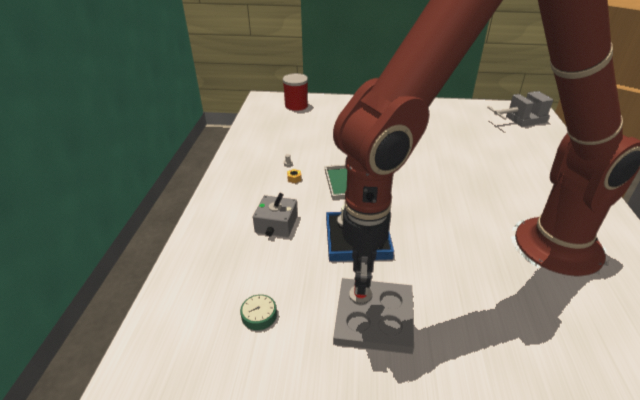

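Red is up at (360,295). Carrying it over and checking the pad before lowering.

```bash

python3 -m pendant '[[-0.03,-0.15,0,0,0,0,0.1],[-0.08,-0.4,0,0,0,0,0.1],[-0.13,-0.74,0,0,0,0,0.1]]' >/dev/null
python3 -m pendant '[[-0.06,-0.38,0,0,0,0,0.1],[-0.13,-0.74,0,0,0,0,0.1]]' >/dev/null
python3 -m pendant '[[-0.06,-0.35,0,0,0,0,0.1],[-0.1,-0.6,0,0,0,0,0.1],[-0.13,-0.74,0,0,0,0,0.1],[-0.13,-0.74,0,0,0,0,0.1],[-0.13,-0.74,0,0,0,0,0.1]]'
python3 -c "
from h import *
d=camera('side')
cv2.imwrite('pics/s12.png',cv2.resize(d['pixels'][130:350,240:440],None,fx=2.7,fy=2.7))"
```

```text
t: 19.23
position: [0.5187, 0.0494, 0.14]
tcp_rot: [-180.0, -0.2, 179.9]
force: [-0.1, 0.4, -1.6]
opening: 0.022
```

View pics/s12.png

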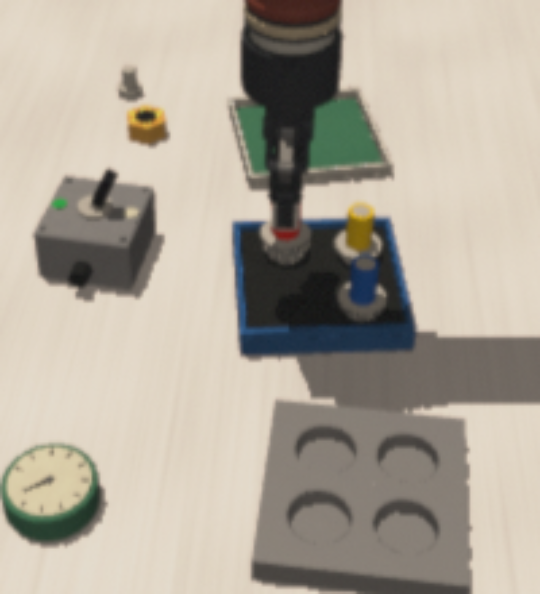

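```bash

python3 -m pendant '[[0,0,0.25,0,0,0,0.1],[0,0,0.45,0,0,0,0.1],[0,0,0.6,0,0,0,0.1],[0,0,0.65,0,0,0,0.1],[0,0,0.67,0,0,0,0.1],[0,0,0.68,0,0,0,0.1],[0,0,0.68,0,0,0,0.1]]'
python3 -m pendant '[[0,0,0,0,0,0,0.55],[0,0,0,0,0,0,0.55],[0,0,0,0,0,0,0.55],[0,0,0,0,0,0,0.55]]'
python3 -m pendant '[[0,0,-0.2,0,0,0,0.55],[0,0,-0.6,0,0,0,0.55],[0,0,-1,0,0,0,0.55],[0,0,-1,0,0,0,0.55]]'
python3 -m pendant '[[-0.3,0,-0.4,0,0,0,0.55],[-0.7,0,-0.4,0,0,0,0.55],[-1,0,-0.4,0,0,0,0.55],[-1,0,-0.4,0,0,0,0.1],[-1,0,-0.4,0,0,0,0],[-1,0,-0.4,0,0,0,0],[-1,0,-0.4,0,0,0,0]]'
python3 -c "
from h import *
d=camera('side')
cv2.imwrite('pics/s13.png',cv2.resize(d['pixels'][130:350,240:440],None,fx=2.7,fy=2.7))
snap('top','t13.png')"
```

```text
t: 19.87
position: [0.5177, 0.0527, 0.0747]
tcp_rot: [179.9, -0.2, -179.8]
force: [-4.3, 1.0, 10.4]
opening: 0.0217
t: 20.2
position: [0.5199, 0.0508, 0.0734]
tcp_rot: [180.0, 0.0, -180.0]
force: [-0.1, -0.4, -0.3]
opening: 0.0471
t: 20.53
position: [0.5244, 0.0511, 0.1801]
tcp_rot: [179.9, 0.8, 180.0]
force: [0.7, 1.1, -0.8]
opening: 0.0469
t: 21.12
position: [0.6182, 0.0503, 0.2126]
tcp_rot: [-180.0, -0.1, -180.0]
force: [-0.7, 0.3, 0.1]
opening: 0.0002
```

View pics/s13.png

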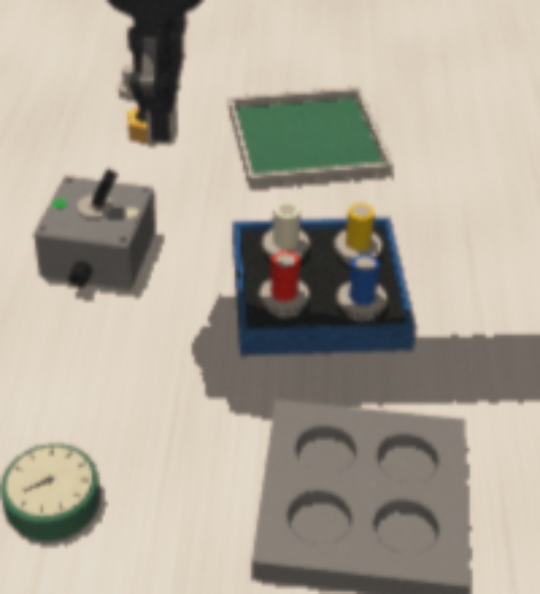

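View pics/t13.png

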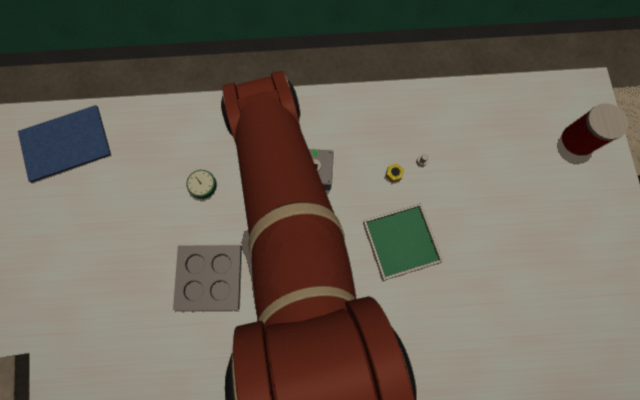

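All four stand upright on the pad and the rack is empty: white (287,225), yellow (361,228), red (286,275) and blue (364,280) in the crop. The toggle is still leaning OFF. Moving the shut gripper to its white-dot side.

```bash

python3 -m pendant '[[-0.14,-0.34,0,0,0,0,0],[-0.28,-0.69,0,0,0,0,0],[-0.28,-0.69,0.3,0,0,0,0],[-0.28,-0.69,0.6,0,0,0,0],[-0.28,-0.69,0.6,0,0,0,0],[-0.28,-0.69,0.6,0,0,0,0]]'
python3 -c "
from h import *
d=camera('side')
cv2.imwrite('pics/s14.png',cv2.resize(d['pixels'][100:270,220:420],None,fx=3.5,fy=3.5))
c=camera('top');cv2.imwrite('pics/t14.png',cv2.resize(c['pixels'][130:300,250:450],None,fx=3.5,fy=3.5))"
```

```text
t: 21.72
position: [0.646, -0.0185, 0.1521]
tcp_rot: [180.0, -0.3, -180.0]
force: [-0.7, 0.2, 1.5]
opening: -0.0001
```

View pics/s14.png

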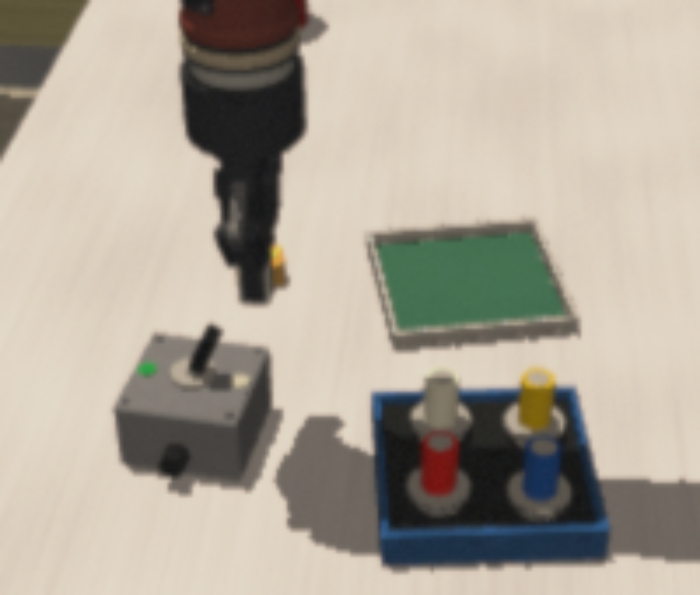

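The shut fingertips (255,300 in the crop) are above the white-dot side of the box. Lowering, then pushing towards the green dot.

```bash

python3 -m pendant '[[0,0,0.15,0,0,0,0],[0,0,0.3,0,0,0,0],[0,0,0.42,0,0,0,0],[0,0,0.49,0,0,0,0],[0,0,0.49,0,0,0,0],[0,0,0.49,0,0,0,0]]'
python3 -m pendant '[[-0.08,-0.01,0,0,0,0,0],[-0.16,-0.02,0,0,0,0,0],[-0.22,-0.03,0,0,0,0,0],[-0.28,-0.04,0,0,0,0,0],[-0.32,-0.04,0,0,0,0,0],[-0.36,-0.05,0,0,0,0,0],[-0.36,-0.05,0,0,0,0,0]]'
python3 -c "
from h import *
d=camera('side')
cv2.imwrite('pics/s15.png',cv2.resize(d['pixels'][130:270,220:420],None,fx=3.5,fy=3.5))"
```

```text
t: 22.32
position: [0.648, -0.0187, 0.1049]
tcp_rot: [-180.0, 0.0, -180.0]
force: [0.7, 0.5, 0.7]
opening: -0.0001
t: 22.9
position: [0.6854, -0.0242, 0.1049]
tcp_rot: [-180.0, 0.2, 180.0]
force: [-0.2, -1.0, 0.2]
opening: 0.0004
```

View pics/s15.png

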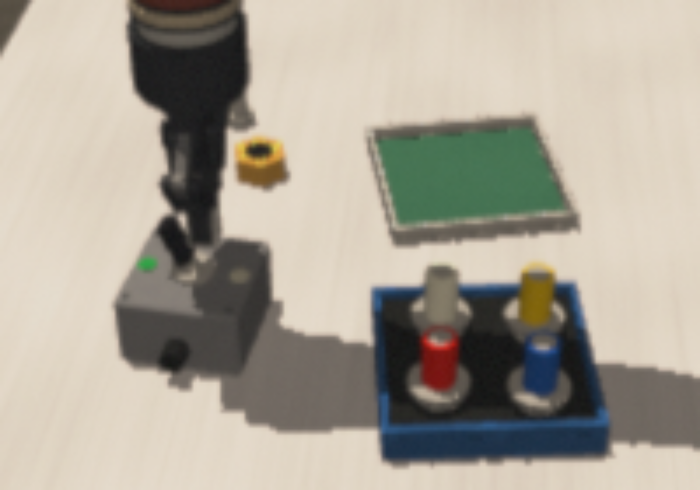

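The lever has snapped over and leans towards the green dot (170,240 in the crop), and the gauges are still standing. I'll move over to the other side and let more than 3 s pass.

```bash

python3 -m pendant '[[0.03,0,-0.3,0,0,0,0],[0.03,0,-0.6,0,0,0,0],[0.03,0,-0.85,0,0,0,0],[0.03,0,-0.85,0,0,0,0],[-0.3,-0.04,-0.85,0,0,0,0],[-0.6,-0.06,-0.85,0,0,0,0],[-0.6,-0.06,-0.85,0,0,0,0],[-0.6,-0.06,-0.85,0,0,0,0]]'
python3 -m pendant '[[0,0,0.15,0,0,0,0],[0,0,0.35,0,0,0,0],[0,0,0.6,0,0,0,0],[0,0,0.75,0,0,0,0],[0,0,0.85,0,0,0,0],[0,0,0.85,0,0,0,0],[0,0,0.85,0,0,0,0],[0,0,0.85,0,0,0,0],[0,0,0.85,0,0,0,0],[0,0,0.85,0,0,0,0]]'
python3 -m pendant '[[0,0,0,0,0,0,0],[0,0,0,0,0,0,0],[0,0,0,0,0,0,0],[0,0,0,0,0,0,0],[0,0,0,0,0,0,0],[0,0,0,0,0,0,0],[0,0,0,0,0,0,0],[0,0,0,0,0,0,0],[0,0,0,0,0,0,0],[0,0,0,0,0,0,0]]'
python3 -m pendant '[[0,0,0,0,0,0,0],[0,0,0,0,0,0,0],[0,0,0,0,0,0,0],[0,0,0,0,0,0,0],[0,0,0,0,0,0,0],[0,0,0,0,0,0,0],[0,0,0,0,0,0,0],[0,0,0,0,0,0,0],[0,0,0,0,0,0,0],[0,0,0,0,0,0,0]]'
python3 -c "
from h import *
d=camera('side')
cv2.imwrite('pics/s16.png',cv2.resize(d['pixels'][130:270,220:420],None,fx=3.5,fy=3.5))"
```

```text
t: 23.62
position: [0.744, -0.03, 0.1877]
tcp_rot: [180.0, -0.1, 180.0]
force: [-0.7, 0.6, 0.7]
opening: -0.0002
t: 24.45
position: [0.7444, -0.03, 0.106]
tcp_rot: [-180.0, 0.2, 180.0]
force: [0.8, 0.3, -0.7]
opening: -0.0004
t: 25.28
position: [0.7436, -0.03, 0.1043]
tcp_rot: [-180.0, -0.0, 180.0]
force: [-0.1, -0.5, -0.4]
opening: -0.0001
t: 26.12
position: [0.7436, -0.0299, 0.1043]
tcp_rot: [-180.0, -0.0, 180.0]
force: [0.6, 0.1, 0.1]
opening: 0.0
```

View pics/s16.png

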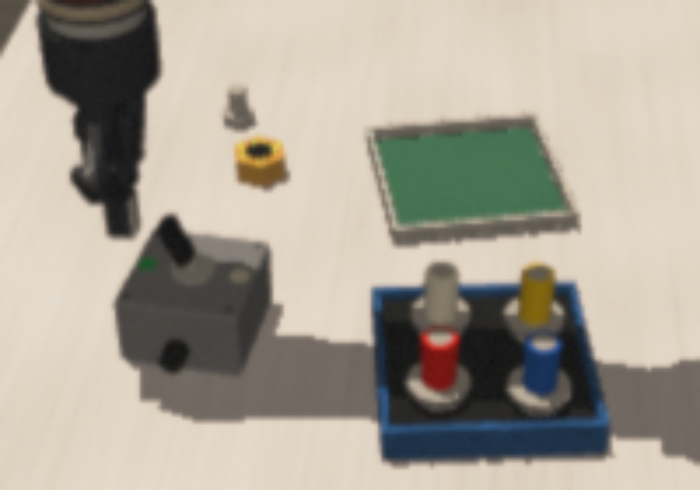

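The toggle has been ON for about 3.3 s with all the gauges standing. I'll wait a little longer, then push it back to OFF.

```bash

python3 -m pendant '[[0,0,0,0,0,0,0],[0,0,0,0,0,0,0],[0,0,0,0,0,0,0],[0,0,0,0,0,0,0],[0,0,0,0,0,0,0],[0,0,0,0,0,0,0],[0,0,0,0,0,0,0],[0,0,0,0,0,0,0],[0,0,0,0,0,0,0],[0,0,0,0,0,0,0]]'
python3 -m pendant '[[0.08,0.01,0,0,0,0,0],[0.16,0.02,0,0,0,0,0],[0.22,0.03,0,0,0,0,0],[0.28,0.04,0,0,0,0,0],[0.33,0.04,0,0,0,0,0],[0.38,0.05,0,0,0,0,0],[0.38,0.05,0,0,0,0,0]]'
python3 -c "
from h import *
d=camera('side')
cv2.imwrite('pics/s17.png',cv2.resize(d['pixels'][130:270,220:420],None,fx=3.5,fy=3.5))"
```

```text
t: 27.0
position: [0.7436, -0.03, 0.1043]
tcp_rot: [-180.0, -0.0, 180.0]
force: [-0.4, -0.3, -0.3]
opening: -0.0001
t: 27.58
position: [0.7034, -0.0245, 0.1036]
tcp_rot: [180.0, -0.3, -180.0]
force: [-0.5, -0.3, -0.2]
opening: -0.0001
```

View pics/s17.png

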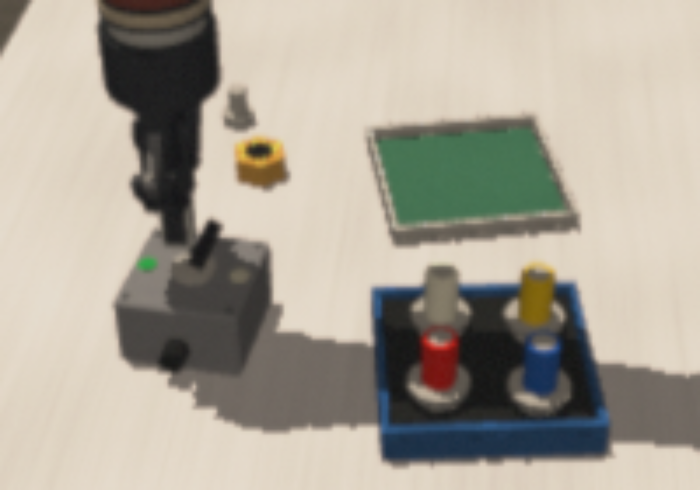

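The toggle is back at OFF (lever at (205,240), towards the white dot). Next I check the gauges' tops against the release positions.

```bash

python3 -m pendant '[[-0.03,0,-0.3,0,0,0,0],[-0.03,0,-0.55,0,0,0,0],[-0.03,0,-0.55,0,0,0,0.3]]'
python3 -m pendant '[[0.4,0.03,0,0,0,0,0.55],[0.8,0.03,0,0,0,0,0.55],[0.85,0.03,0,0,0,0,0.55]]' >/dev/null
python3 -m pendant '[[0.4,0.03,0,0,0,0,0.55],[0.8,0.03,0,0,0,0,0.55],[0.85,0.03,0,0,0,0,0.55]]' >/dev/null
python3 -m pendant '[[0.4,0.01,0,0,0,0,0.55],[0.8,0.01,0,0,0,0,0.55],[0.85,0.01,0,0,0,0,0.55],[0.85,0.01,0,0,0,0,0.55],[0.85,0.01,0,0,0,0,0.55]]'
python3 -c "
from h import *
d=camera('side')
for n,p in dict(yellow=(.453,-.018),white=(.5205,-.0175),blue=(.4519,.0506),red=(.520,.0506)).items(): print(n,proj(d,(*p,.072)))
cv2.imwrite('pics/s18.png',cv2.resize(d['pixels'][180:270,300:420],None,fx=5,fy=5))"
```

```text
t: 27.88
position: [0.7116, -0.0247, 0.1645]
tcp_rot: [180.0, 0.5, 180.0]
force: [1.3, 0.6, 2.0]
opening: 0.0106
t: 28.8
position: [0.4545, -0.0179, 0.1595]
tcp_rot: [-180.0, 0.1, 180.0]
force: [1.2, 0.1, -0.1]
opening: 0.0469
yellow [374.10376636 207.68016035]
white [346.14083737 206.39756361]
blue [374.86407706 226.39076273]
red [345.07723132 224.82354501]
```

View pics/s18.png

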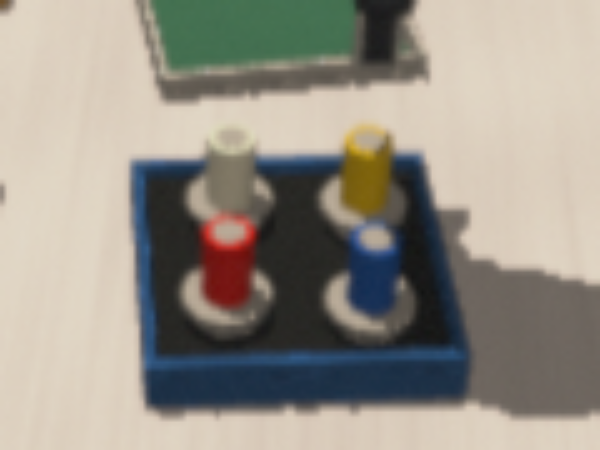

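All four match the predictions within about 1 px, so nothing has moved. Moving yellow to the tray.

```bash

python3 -m pendant '[[0,0,0.3,0,0,0,0.55],[0,0,0.55,0,0,0,0.55],[0,0,0.75,0,0,0,0.55],[0,0,0.87,0,0,0,0.55],[0,0,0.87,0,0,0,0.55],[0,0,0.87,0,0,0,0.55]]'
python3 -m pendant '[[0,0,0,0,0,0,0.1],[0,0,0,0,0,0,0.1],[0,0,0,0,0,0,0.1],[0,0,0,0,0,0,0.1],[0,0,0,0,0,0,0.1]]' 60
python3 -m pendant '[[0,0,-0.1,0,0,0,0.1],[0,0,-0.25,0,0,0,0.1],[0,0,-0.5,0,0,0,0.1],[0,0,-0.8,0,0,0,0.1],[0,0,-0.8,0,0,0,0.1],[0,0,-0.8,0,0,0,0.1]]'
python3 -m pendant '[[-0.02,-0.15,0,0,0,0,0.1],[-0.04,-0.45,0,0,0,0,0.1],[-0.05,-0.8,0,0,0,0,0.1]]' >/dev/null
python3 -m pendant '[[-0.02,-0.4,0,0,0,0,0.1],[-0.05,-0.8,0,0,0,0,0.1]]' >/dev/null
python3 -m pendant '[[-0.02,-0.35,0,0,0,0,0.1],[-0.05,-0.6,0,0,0,0,0.1],[-0.05,-0.79,0,0,0,0,0.1],[-0.05,-0.79,0,0,0,0,0.1],[-0.05,-0.79,0,0,0,0,0.1]]'
python3 -m pendant '[[0,0,0.25,0,0,0,0.1],[0,0,0.5,0,0,0,0.1],[0,0,0.75,0,0,0,0.1],[0,0,0.88,0,0,0,0.1],[0,0,0.93,0,0,0,0.1],[0,0,0.95,0,0,0,0.1],[0,0,0.95,0,0,0,0.1]]'
python3 -c "
from h import *
snap('side','s19.png')"
```

```text
t: 29.35
position: [0.4551, -0.0178, 0.0717]
tcp_rot: [180.0, -0.0, 180.0]
force: [0.1, 0.4, -0.6]
opening: 0.0471
t: 29.77
position: [0.4549, -0.0179, 0.0733]
tcp_rot: [-180.0, 0.2, 180.0]
force: [2.0, -0.5, 5.4]
opening: 0.0221
t: 30.27
position: [0.4542, -0.0179, 0.1535]
tcp_rot: [-180.0, 0.2, 180.0]
force: [-0.6, -0.1, -1.6]
opening: 0.0223
t: 31.1
position: [0.467, -0.2574, 0.1506]
tcp_rot: [179.9, -0.2, 179.8]
force: [0.1, 0.5, -1.7]
opening: 0.0218
t: 31.68
position: [0.4677, -0.254, 0.0575]
tcp_rot: [179.8, -0.2, -179.9]
force: [0.2, -1.0, -1.3]
opening: 0.0222
```

View pics/s19.png

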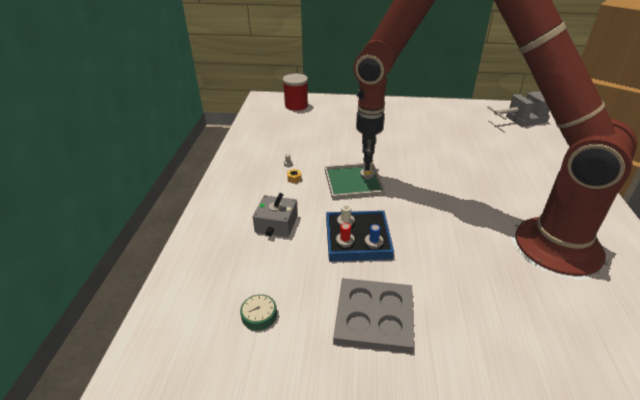

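```bash

python3 -m pendant '[[0,0,0.01,0,0,0,0.1],[0,0,0.015,0,0,0,0.1],[0,0,0.015,0,0,0,0.1]]'
python3 -m pendant '[[0,0,0,0,0,0,0.55],[0,0,0,0,0,0,0.55],[0,0,0,0,0,0,0.55],[0,0,0,0,0,0,0.55]]'
python3 -m pendant '[[0,0,-0.2,0,0,0,0.55],[0,0,-0.6,0,0,0,0.55],[0,0,-0.95,0,0,0,0.55],[0,0,-0.95,0,0,0,0.55]]'
python3 -c "
from h import *
d=camera('side')
cv2.imwrite('pics/s20.png',cv2.resize(d['pixels'][130:270,220:420],None,fx=3.5,fy=3.5))"
```

```text
t: 31.98
position: [0.469, -0.2552, 0.0572]
tcp_rot: [179.9, 0.0, -179.9]
force: [-2.2, 2.8, 10.0]
opening: 0.022
t: 32.32
position: [0.4687, -0.2568, 0.0557]
tcp_rot: [-180.0, 0.0, 180.0]
force: [-0.5, -0.1, 0.3]
opening: 0.0472
t: 32.65
position: [0.4725, -0.2586, 0.1569]
tcp_rot: [-179.7, 0.7, 180.0]
force: [1.5, 0.3, -1.6]
opening: 0.0473
```

View pics/s20.png

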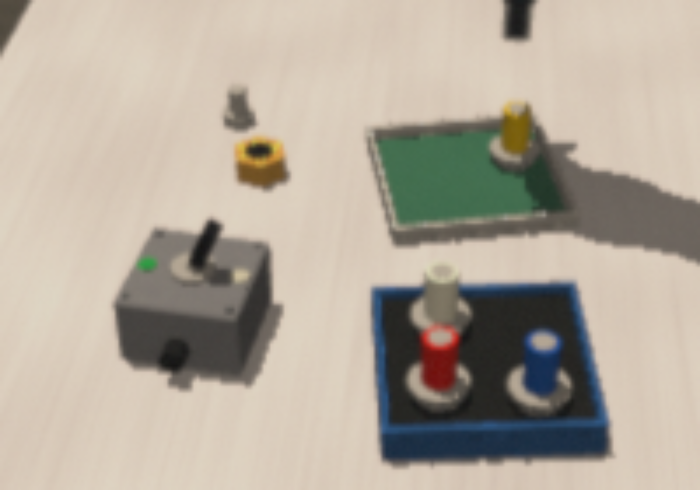

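Yellow stands in the tray (515,130). Next is white.

```bash

python3 -m pendant '[[-0.08,0.4,0,0,0,0,0.55],[-0.17,0.8,0,0,0,0,0.55]]' >/dev/null
python3 -m pendant '[[-0.08,0.4,0,0,0,0,0.55],[-0.17,0.8,0,0,0,0,0.55]]' >/dev/null
python3 -m pendant '[[-0.1,0.4,0,0,0,0,0.55],[-0.18,0.7,0,0,0,0,0.55],[-0.18,0.8,0,0,0,0,0.55],[-0.18,0.8,0,0,0,0,0.55],[-0.18,0.8,0,0,0,0,0.55]]'
python3 -m pendant '[[0,0,0.3,0,0,0,0.55],[0,0,0.5,0,0,0,0.55],[0,0,0.7,0,0,0,0.55],[0,0,0.78,0,0,0,0.55],[0,0,0.78,0,0,0,0.55],[0,0,0.78,0,0,0,0.55]]'
python3 -m pendant '[[0,0,0,0,0,0,0.1],[0,0,0,0,0,0,0.1],[0,0,0,0,0,0,0.1],[0,0,0,0,0,0,0.1],[0,0,0,0,0,0,0.1]]' 60
python3 -m pendant '[[0,0,-0.1,0,0,0,0.1],[0,0,-0.25,0,0,0,0.1],[0,0,-0.5,0,0,0,0.1],[0,0,-0.8,0,0,0,0.1],[0,0,-0.8,0,0,0,0.1],[0,0,-0.8,0,0,0,0.1]]'
python3 -m pendant '[[-0.02,-0.15,0,0,0,0,0.1],[-0.04,-0.45,0,0,0,0,0.1],[-0.05,-0.8,0,0,0,0,0.1]]' >/dev/null
python3 -m pendant '[[-0.02,-0.4,0,0,0,0,0.1],[-0.06,-0.8,0,0,0,0,0.1]]' >/dev/null
python3 -m pendant '[[-0.02,-0.35,0,0,0,0,0.1],[-0.05,-0.6,0,0,0,0,0.1],[-0.06,-0.8,0,0,0,0,0.1],[-0.06,-0.8,0,0,0,0,0.1],[-0.06,-0.8,0,0,0,0,0.1]]'
python3 -m pendant '[[0,0,0.25,0,0,0,0.1],[0,0,0.5,0,0,0,0.1],[0,0,0.75,0,0,0,0.1],[0,0,0.88,0,0,0,0.1],[0,0,0.93,0,0,0,0.1],[0,0,0.955,0,0,0,0.1],[0,0,0.955,0,0,0,0.1]]'
python3 -c "
from h import *
d=camera('side')
cv2.imwrite('pics/s21.png',cv2.resize(d['pixels'][130:270,220:420],None,fx=3.5,fy=3.5))"
```

```text
t: 33.45
position: [0.5198, -0.0176, 0.1499]
tcp_rot: [-179.9, -0.1, -180.0]
force: [-0.6, -0.6, 1.3]
opening: 0.0469
t: 33.95
position: [0.5205, -0.0187, 0.0728]
tcp_rot: [-179.9, -0.0, 179.8]
force: [-0.2, 0.3, 0.3]
opening: 0.0472
t: 34.37
position: [0.5215, -0.0171, 0.074]
tcp_rot: [-180.0, 0.1, 180.0]
force: [-0.9, -0.7, 6.5]
opening: 0.022
t: 34.87
position: [0.5215, -0.0167, 0.1546]
tcp_rot: [180.0, 0.2, 180.0]
force: [-0.1, 0.0, -0.9]
opening: 0.022
t: 35.7
position: [0.536, -0.2579, 0.1511]
tcp_rot: [179.9, -0.2, 179.8]
force: [0.0, -0.2, -1.8]
opening: 0.0222
t: 36.28
position: [0.5359, -0.2532, 0.0582]
tcp_rot: [179.8, -0.3, -179.9]
force: [-4.2, 2.3, 7.2]
opening: 0.0216
```

View pics/s21.png

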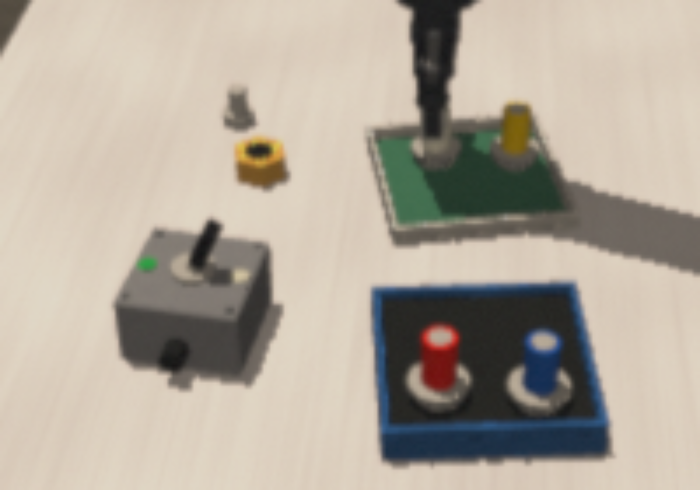

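White is down in the tray (435,150). Releasing it and fetching blue.

```bash

python3 -m pendant '[[0,0,0,0,0,0,0.55],[0,0,0,0,0,0,0.55],[0,0,0,0,0,0,0.55],[0,0,0,0,0,0,0.55]]'
python3 -m pendant '[[0,0,-0.2,0,0,0,0.55],[0,0,-0.6,0,0,0,0.55],[0,0,-0.95,0,0,0,0.55],[0,0,-0.95,0,0,0,0.55]]'
python3 -m pendant '[[0.1,0.38,0,0,0,0,0.55],[0.21,0.77,0,0,0,0,0.55]]' >/dev/null
python3 -m pendant '[[0.1,0.38,0,0,0,0,0.55],[0.21,0.77,0,0,0,0,0.55]]' >/dev/null
python3 -m pendant '[[0.1,0.38,0,0,0,0,0.55],[0.21,0.77,0,0,0,0,0.55]]' >/dev/null
python3 -m pendant '[[0.1,0.38,0,0,0,0,0.55],[0.21,0.7,0,0,0,0,0.55],[0.22,0.77,0,0,0,0,0.55],[0.22,0.77,0,0,0,0,0.55],[0.22,0.77,0,0,0,0,0.55]]'
python3 -c "
from h import *
d=camera('side')
cv2.imwrite('pics/s22.png',cv2.resize(d['pixels'][130:270,220:420],None,fx=3.5,fy=3.5))"
```

```text
t: 36.67
position: [0.538, -0.2565, 0.0574]
tcp_rot: [180.0, 0.0, -180.0]
force: [1.1, -0.3, 0.3]
opening: 0.047
t: 37.0
position: [0.5422, -0.2584, 0.1595]
tcp_rot: [-179.7, 0.8, 180.0]
force: [1.7, -0.1, 1.1]
opening: 0.0467
t: 37.92
position: [0.4531, 0.0508, 0.1523]
tcp_rot: [-180.0, 0.0, -180.0]
force: [0.2, -0.1, -0.4]
opening: 0.0468
```

View pics/s22.png

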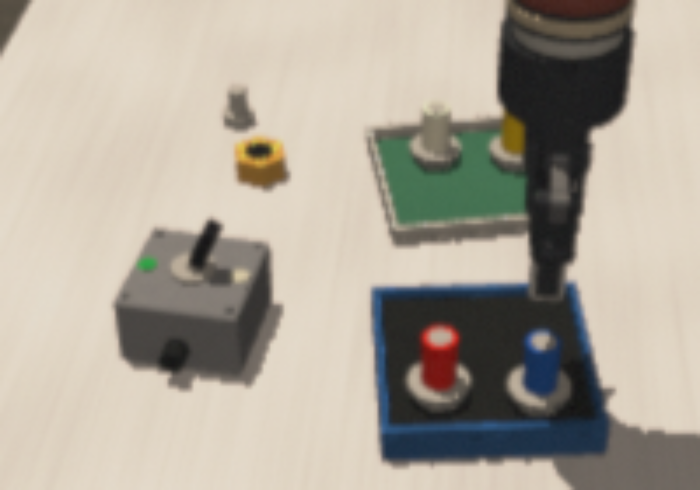

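White and yellow stand in the tray, and blue has not moved (541,355). Picking blue.

```bash

python3 -m pendant '[[0,0,0.3,0,0,0,0.55],[0,0,0.5,0,0,0,0.55],[0,0,0.7,0,0,0,0.55],[0,0,0.79,0,0,0,0.55],[0,0,0.79,0,0,0,0.55],[0,0,0.79,0,0,0,0.55]]'
python3 -m pendant '[[0,0,0,0,0,0,0.1],[0,0,0,0,0,0,0.1],[0,0,0,0,0,0,0.1],[0,0,0,0,0,0,0.1],[0,0,0,0,0,0,0.1]]' 60
python3 -m pendant '[[0,0,-0.1,0,0,0,0.1],[0,0,-0.25,0,0,0,0.1],[0,0,-0.5,0,0,0,0.1],[0,0,-0.8,0,0,0,0.1],[0,0,-0.8,0,0,0,0.1],[0,0,-0.8,0,0,0,0.1]]'
python3 -m pendant '[[-0.02,-0.15,0,0,0,0,0.1],[-0.04,-0.45,0,0,0,0,0.1],[-0.05,-0.8,0,0,0,0,0.1]]' >/dev/null
python3 -m pendant '[[-0.02,-0.4,0,0,0,0,0.1],[-0.06,-0.8,0,0,0,0,0.1]]' >/dev/null
python3 -m pendant '[[-0.02,-0.35,0,0,0,0,0.1],[-0.05,-0.6,0,0,0,0,0.1],[-0.05,-0.79,0,0,0,0,0.1],[-0.05,-0.79,0,0,0,0,0.1],[-0.05,-0.79,0,0,0,0,0.1]]'
python3 -c "
from h import *
d=camera('side')
cv2.imwrite('pics/s23.png',cv2.resize(d['pixels'][130:270,220:420],None,fx=3.5,fy=3.5))"
```

```text
t: 38.47
position: [0.4531, 0.0499, 0.0733]
tcp_rot: [-180.0, -0.0, 179.9]
force: [0.1, 0.3, 0.9]
opening: 0.0468
t: 38.88
position: [0.4536, 0.0512, 0.0744]
tcp_rot: [180.0, 0.2, 180.0]
force: [0.2, -0.5, 6.3]
opening: 0.0218
t: 39.38
position: [0.4534, 0.0512, 0.1546]
tcp_rot: [180.0, 0.2, 180.0]
force: [1.2, -0.3, -1.6]
opening: 0.0223
t: 40.22
position: [0.4673, -0.1886, 0.1518]
tcp_rot: [179.9, -0.2, 179.8]
force: [-0.6, 1.4, -1.4]
opening: 0.0221
```

View pics/s23.png

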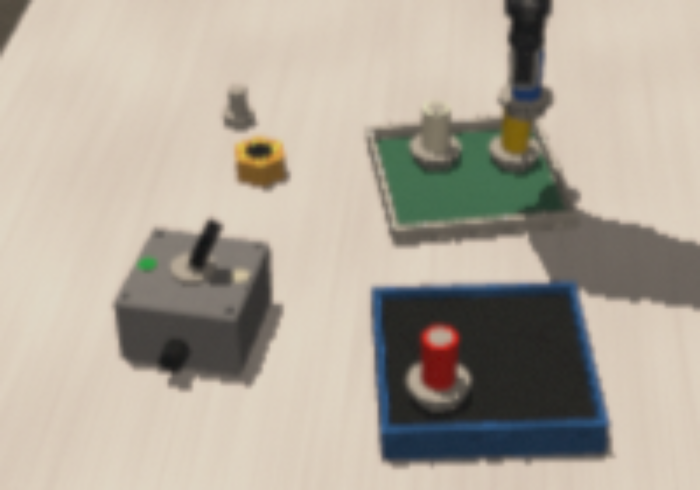

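```bash

python3 -m pendant '[[0,0,0.25,0,0,0,0.1],[0,0,0.5,0,0,0,0.1],[0,0,0.75,0,0,0,0.1],[0,0,0.88,0,0,0,0.1],[0,0,0.93,0,0,0,0.1],[0,0,0.955,0,0,0,0.1],[0,0,0.955,0,0,0,0.1]]'
python3 -m pendant '[[0,0,0,0,0,0,0.55],[0,0,0,0,0,0,0.55],[0,0,0,0,0,0,0.55],[0,0,0,0,0,0,0.55]]'
python3 -m pendant '[[0,0,-0.2,0,0,0,0.55],[0,0,-0.6,0,0,0,0.55],[0,0,-0.95,0,0,0,0.55],[0,0,-0.95,0,0,0,0.55]]'
python3 -c "
from h import *
d=camera('side')
cv2.imwrite('pics/s24.png',cv2.resize(d['pixels'][130:270,220:420],None,fx=3.5,fy=3.5))"
```

```text
t: 40.85
position: [0.468, -0.1851, 0.0584]
tcp_rot: [179.9, -0.1, -179.8]
force: [-2.8, 1.2, 4.8]
opening: 0.0221
t: 41.18
position: [0.4689, -0.1874, 0.0579]
tcp_rot: [180.0, 0.0, -180.0]
force: [0.8, 1.1, 0.2]
opening: 0.0467
t: 41.52
position: [0.4726, -0.189, 0.1587]
tcp_rot: [-179.8, 0.7, 180.0]
force: [0.2, -0.8, 0.2]
opening: 0.0468
```

View pics/s24.png

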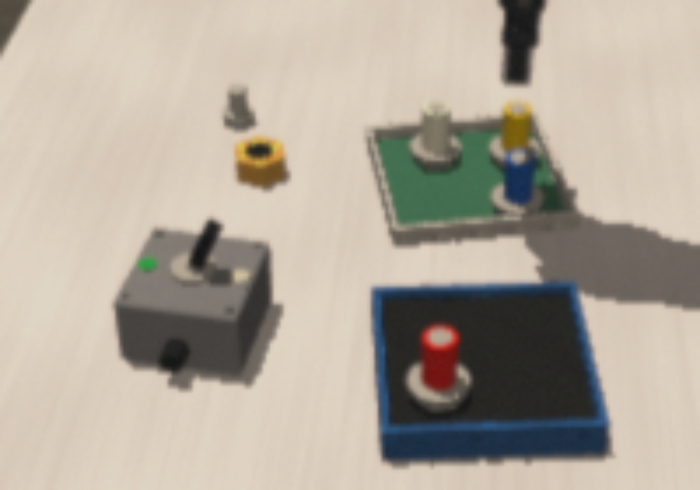

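Blue stands in the tray (518,180). Last is red.

```bash

python3 -m pendant '[[-0.08,0.4,0,0,0,0,0.55],[-0.17,0.8,0,0,0,0,0.55]]' >/dev/null
python3 -m pendant '[[-0.08,0.4,0,0,0,0,0.55],[-0.17,0.8,0,0,0,0,0.55]]' >/dev/null
python3 -m pendant '[[-0.1,0.4,0,0,0,0,0.55],[-0.17,0.7,0,0,0,0,0.55],[-0.17,0.79,0,0,0,0,0.55],[-0.17,0.79,0,0,0,0,0.55],[-0.17,0.79,0,0,0,0,0.55]]'
python3 -m pendant '[[0,0,0.3,0,0,0,0.55],[0,0,0.5,0,0,0,0.55],[0,0,0.7,0,0,0,0.55],[0,0,0.79,0,0,0,0.55],[0,0,0.79,0,0,0,0.55],[0,0,0.79,0,0,0,0.55]]'
python3 -m pendant '[[0,0,0,0,0,0,0.1],[0,0,0,0,0,0,0.1],[0,0,0,0,0,0,0.1],[0,0,0,0,0,0,0.1],[0,0,0,0,0,0,0.1]]' 60
python3 -m pendant '[[0,0,-0.1,0,0,0,0.1],[0,0,-0.25,0,0,0,0.1],[0,0,-0.5,0,0,0,0.1],[0,0,-0.8,0,0,0,0.1],[0,0,-0.8,0,0,0,0.1],[0,0,-0.8,0,0,0,0.1]]'
python3 -m pendant '[[-0.02,-0.15,0,0,0,0,0.1],[-0.04,-0.45,0,0,0,0,0.1],[-0.05,-0.8,0,0,0,0,0.1]]' >/dev/null
python3 -m pendant '[[-0.02,-0.4,0,0,0,0,0.1],[-0.06,-0.8,0,0,0,0,0.1]]' >/dev/null
python3 -m pendant '[[-0.02,-0.35,0,0,0,0,0.1],[-0.05,-0.6,0,0,0,0,0.1],[-0.06,-0.79,0,0,0,0,0.1],[-0.06,-0.79,0,0,0,0,0.1],[-0.06,-0.79,0,0,0,0,0.1]]'
python3 -c "
from h import *
d=camera('side')
cv2.imwrite('pics/s25.png',cv2.resize(d['pixels'][130:270,220:420],None,fx=3.5,fy=3.5))"
```

```text
t: 42.32
position: [0.5187, 0.0503, 0.1517]
tcp_rot: [-179.9, -0.2, -180.0]
force: [1.0, -1.6, 0.2]
opening: 0.0469
t: 42.82
position: [0.5195, 0.0494, 0.0737]
tcp_rot: [-179.9, -0.1, 179.8]
force: [-0.5, 0.1, 0.5]
opening: 0.0471
t: 43.23
position: [0.5206, 0.0513, 0.075]
tcp_rot: [180.0, 0.2, 180.0]
force: [-0.2, 0.3, 5.2]
opening: 0.0225
t: 43.73
position: [0.5204, 0.0511, 0.1556]
tcp_rot: [180.0, 0.2, 180.0]
force: [0.3, -0.3, -2.7]
opening: 0.0221
t: 44.57
position: [0.535, -0.1891, 0.1522]
tcp_rot: [180.0, -0.2, 179.8]
force: [0.5, 0.9, -2.4]
opening: 0.0218
```

View pics/s25.png

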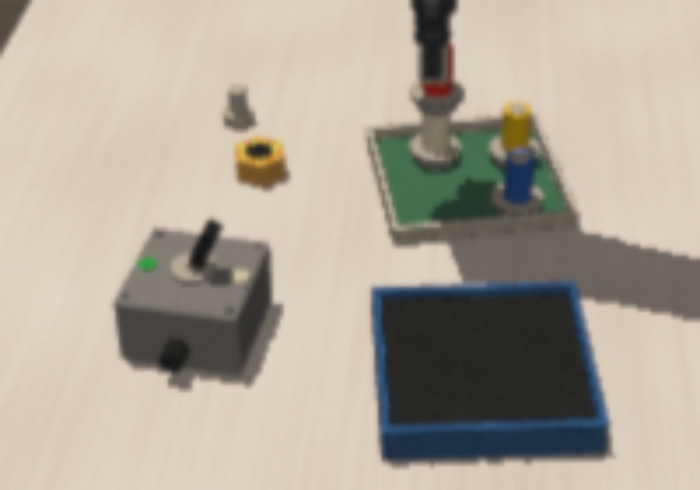

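Red is held above its spot, and that spot is free.

```bash

python3 -m pendant '[[0,0,0.25,0,0,0,0.1],[0,0,0.5,0,0,0,0.1],[0,0,0.75,0,0,0,0.1],[0,0,0.88,0,0,0,0.1],[0,0,0.94,0,0,0,0.1],[0,0,0.96,0,0,0,0.1],[0,0,0.96,0,0,0,0.1]]'
python3 -m pendant '[[0,0,0,0,0,0,0.55],[0,0,0,0,0,0,0.55],[0,0,0,0,0,0,0.55],[0,0,0,0,0,0,0.55]]'
python3 -m pendant '[[0,0,-0.2,0,0,0,0.55],[0,0,-0.6,0,0,0,0.55],[0,0,-0.95,0,0,0,0.55],[0,0,-0.95,0,0,0,0.55]]'
python3 -m pendant '[[0,0.4,-0.3,0,0,0,0.55],[0,0.8,-0.6,0,0,0,0.55],[0,1,-0.7,0,0,0,0.55],[0,1,-0.7,0,0,0,0.55]]'
python3 -m pendant '[[0,0.4,0,0,0,0,0.55],[0,0.8,0,0,0,0,0.55],[0,1,0,0,0,0,0.55],[0,1,0,0,0,0,0.55]]'
python3 -m pendant '[[0,0.4,0,0,0,0,0.55],[0,0.8,0,0,0,0,0.55],[0,1,0,0,0,0,0.55],[0,1,0,0,0,0,0.55]]'
python3 -c "
from h import *
d=camera('side')
cv2.imwrite('pics/s26.png',cv2.resize(d['pixels'][130:270,220:420],None,fx=3.5,fy=3.5))
c=camera('top');cv2.imwrite('pics/t26.png',np.clip(cv2.resize(c['pixels'][130:325,160:450],None,fx=2.7,fy=2.7,interpolation=cv2.INTER_CUBIC)*1.8,0,255).astype('uint8'))"
```

```text
t: 45.2
position: [0.535, -0.1845, 0.0591]
tcp_rot: [179.8, -0.3, -179.8]
force: [-4.1, 3.3, 8.3]
opening: 0.0222
t: 45.53
position: [0.537, -0.1874, 0.0579]
tcp_rot: [180.0, 0.0, -180.0]
force: [-0.4, 0.5, 0.0]
opening: 0.0468
t: 45.87
position: [0.5412, -0.1889, 0.1596]
tcp_rot: [-179.8, 0.8, 180.0]
force: [0.6, 0.4, 0.0]
opening: 0.047
t: 46.2
position: [0.5397, -0.0782, 0.2273]
tcp_rot: [179.7, 0.6, -179.3]
force: [0.2, 1.4, 1.0]
opening: 0.047
t: 46.53
position: [0.5364, 0.0197, 0.2228]
tcp_rot: [179.7, 0.0, -179.4]
force: [-0.2, 0.3, -0.3]
opening: 0.0471
t: 46.87
position: [0.5361, 0.1189, 0.2227]
tcp_rot: [179.7, 0.0, -179.5]
force: [0.2, 0.1, -0.4]
opening: 0.0467
```

View pics/s26.png

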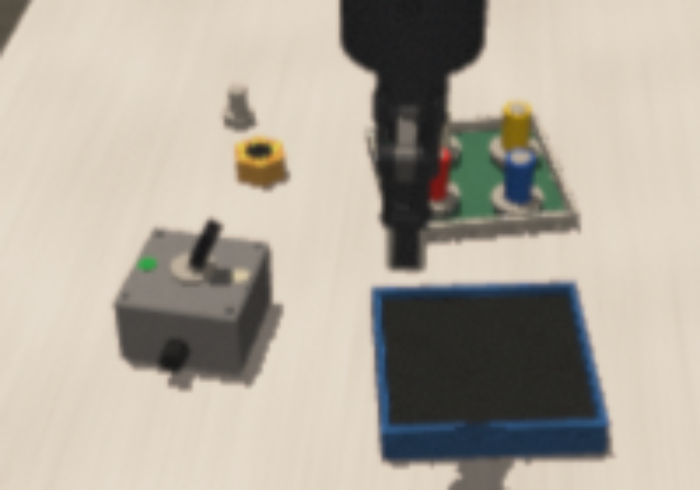

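View pics/t26.png

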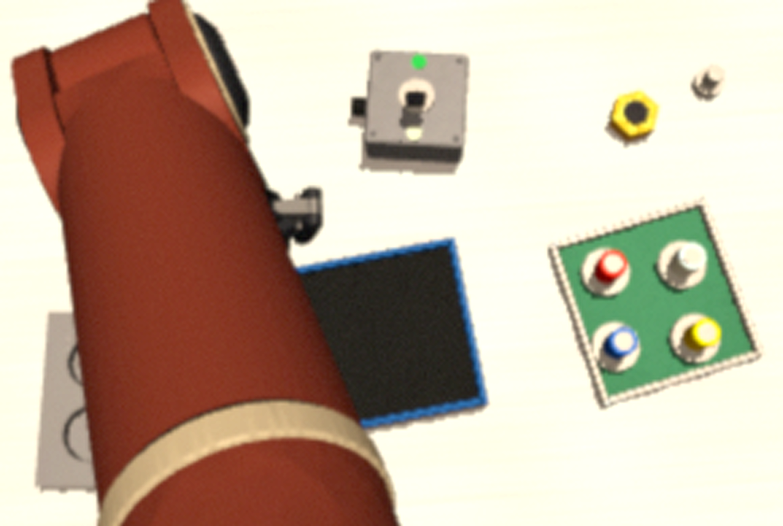

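The top view shows all four upright inside the tray (red (611,267), white (689,262), blue (622,343), yellow (705,334)), and the toggle is at OFF. One numeric check after a short settle.

```bash

python3 -m pendant '[[0,0,0,0,0,0,0.55],[0,0,0,0,0,0,0.55],[0,0,0,0,0,0,0.55],[0,0,0,0,0,0,0.55],[0,0,0,0,0,0,0.55],[0,0,0,0,0,0,0.55],[0,0,0,0,0,0,0.55],[0,0,0,0,0,0,0.55],[0,0,0,0,0,0,0.55],[0,0,0,0,0,0,0.55]]'
python3 - <<'E'
from h import *
c=camera('top');im=np.clip(cv2.resize(c['pixels'][130:325,160:450],None,fx=2.7,fy=2.7,interpolation=cv2.INTER_CUBIC)*1.8,0,255).astype('uint8')
cv2.imwrite('pics/t27.png',im)
a=np.radians(13);R=np.array([[np.cos(a),np.sin(a)],[-np.sin(a),np.cos(a)]])
for n,q in dict(red=(614,263),white=(690,259),blue=(623,340),yellow=(708,331)).items():
    p=ray(c,160+q[0]/2.7,130+q[1]/2.7,.056)[:2];print(n,p.round(4),'tray',(R@(p-[.5029,-.2233])).round(4))
E
```

```text
t: 47.8
position: [0.5367, 0.1122, 0.2228]
tcp_rot: [-180.0, 0.0, 180.0]
force: [-0.4, -0.0, -0.4]
opening: 0.0468
red [ 0.531  -0.1842] tray [0.0362 0.0318]
white [ 0.5301 -0.2501] tray [ 0.0205 -0.0322]
blue [ 0.4645 -0.1843] tray [-0.0287  0.0467]
yellow [ 0.4672 -0.2572] tray [-0.0424 -0.025 ]
```

View pics/t27.png

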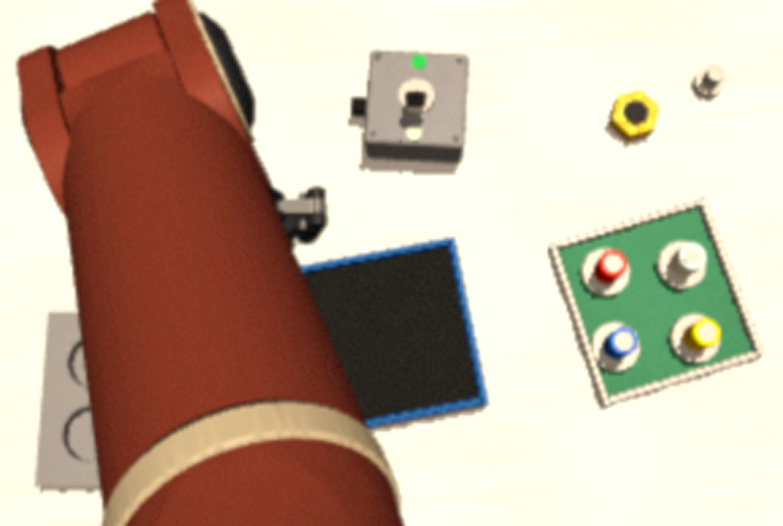

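```bash
python3 -c "
from workcell import hand_in
print(hand_in())"
```

```text
the job is handed in; nothing more can be done
None
```

I ran the whole sequence and handed the job in at about 48 s on the robot's clock; no verdict was reported. All four gauges were in the rack. I lifted each one by its handle, stood them on the pad and flipped the toggle to ON. It stayed on for about 4.4 s, then I flipped it back to OFF and stood every gauge in the tray.

**Last checks:**
- **Gauges:** all four stand upright in the tray, released. Their centres are within 47 mm of the tray's centre along both sides (limit 65 mm).
- **Toggle:** it leans to the white dot (OFF).
- **Bystanders:** the nut and the anvil look unmoved in both final views. The arm hid the dial in the last pictures. It looked unmoved when last seen (about 32 s), and I did not work near it after that.
- **Disagreement:** the last hand-picked pixel readings differ by up to about 8 mm from the release positions (white is the worst). For blue they put its 42 mm step about 2 mm from the tray wall, and the release position about 7 mm. Both are inside the limits.
- **Disturbances:** I saw no knocked gauge and no slipping grip.

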